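Unclamp the glued birch divider and put it in the drawer

ROBOT

A 6-joint arm with a two-finger parallel gripper is mounted at the origin on the work surface. World frame = base frame: x ahead of the robot, y to its left, z up, the work surface at z = 0. Lengths are in m, angles in rad, forces in N, time in s.
With the tool pointing down it reaches from about 0.275 to 0.825 m from the base axis. Payload 5.2 kg.
Tool frame: the origin (TCP) lies midway between the tips of the shut fingers; the grasp point (between the pads) lies 19 mm behind it; x points along the fingers, z is the direction in which the jaws open and shut, and the axes are right-handed (so a half turn about x gives the same grasp; the last joint's range is limited). The gripper opens to 93 mm and grips with 3 to 60 N. Pads are 15 mm wide; open, the fingers measure 128 mm over their backs; the gripper's body (75 mm by 188 mm) begins 65 mm behind the grasp point.
Start: joints at [0.995, 0.259, 1.535, -0, 1.348, -0.203], TCP at [0.2, 0.512, 0.219] pointing down, gripper open.
Joint ranges: [-3.14, 3.14], [-0.91, 2.08], [0.19, 2.58], [-1.22, 4.36], [0.22, 2.71], [-3.12, 3.12]. Speed limits (rad/s): [2.57, 2.57, 3.14, 3.14, 3.14, 3.14].

INTERFACE

Orientations are given as a unit quaternion [w, x, y, z].
In Python, from plant import telemetry, cams, workorder, spotter gives the robot as it stands.
- The arm moves only by the tool move_arm, never from a script. Its argument "moves" is text: rows parted by semicolons, each of 5 numbers parted by spaces: the closure, from 0 (fully open) to 1 (shut), then the shift along the tool's x, y, z in cm, then the turn about the tool's x in degrees. A call has 1 to 20 rows; each row shifts and turns the commanded pose from where the row before left it, along the tool's axes as they then stand; what a row does not reach is not made up. A row lasts 1/12 s, in which the tool goes at most 41.7 mm and 7.16 degrees, less where a joint would pass 70% of its speed; a pose out of reach is approached as far as the arm can. A call with a gripper value outside its range is refused whole. The fingers move at their own pace and stop on an object; "newtons" is the grip in N (left out, the last holds). Time passes only in rows, so rows that do not move let the fingers close. It gives the time, the measured TCP pose, the force and the opening at its end, in the units of the state.
- telemetry.get_state(): the state, without advancing time (a new reading comes with each control period).
- cams.get_image(name): name is "scene" or "top"; returns a dict with "frame" (480x640x3 uint8, red, green, blue), "depth" (480x640 float32, m along the optical axis (not along the pixel's ray), 0 where there is no reading), "fx", "fy", "cx", "cy" (pixels), "T" (4x4, takes a point from camera to world coordinates). Camera axes: x right, y down, z forward; pixel columns grow to the right and rows downward; lengths in m; the calibration is good to about 2 mm. A picture is of the moment at which its call begins.
- workorder.close_job(): hands the job in, once; it reports no verdict.
Trained networks look in the newest picture that a camera, given by its name, has taken for a name from the list of things; names that differ only in an ending like _2 or _b are one class to them, and where a whole thing is asked for, a point or a joint stands for the part that bears it (a point fixed in the world has none). Each returns a list of dicts, best first, with "p" (0 to 1); they miss things now and then, are a little off and sometimes report something else, mostly with a low value. They report only what shows in the picture. A call takes as long as a camera call. They do not tell look-alikes from the thing itself.
- spotter.recognise(target, camera): "xy" ([column, row] in pixels, amid what is visible of it).
- spotter.trace(target, camera): "mask" (480x640 bool, what is visible of it) and "xy" ([column, row] in pixels, amid what is visible of it).
The state is a dict: "clock": time; "joints": joint angles; "qd": joint speeds; "joint_torque": joint torques, N m; "tool_pos": TCP position; "eef_rot": TCP orientation; "ft_force": force on the tool from outside, world axes, zero at the start; "ft_torque": the same for the moment, N m; "opening": opening from 0.0 (shut) to 1.0 (fully open).
Only numpy, scipy, OpenCV 4.12 (cv2) and the standard library are available. Lean on these libraries where they do the work, as an engineer would, in place of code of your own. Each camera call takes 0.05 s, during which the arm holds its last target.

TASK

The glue has set: free the birch divider from the ratchet bar clamp in front of the cubby. Throw the red-pinned pawl right over onto its back so that it stays clear of the teeth, then draw the toothed bar out to its stop. Stand the divider upright on the floor of the organizer's half-open drawer, setting it down rather than dropping it and never letting it topple, and leave the other things on and around the shelf where they are.

Things in the scene. Friction and masses are not known exactly. Their poses are not given: they have to be found in the camera images.
- cubby: Fixed birch cubby, 340 mm wide (y). Bays from x = 0 to 0.15, open behind; top board 18 mm thick, underside 225 mm above the table, from x = -0.122 to 0.155, so it overhangs the clamp's pawl and T-handle and a vertical tool cannot reach them. The divider is clear of it, beyond its -y end. Origin on the table, middle of the bays' front edge; x away from the robot, z up.
- board_edge (a point): Lower front corner of the overhanging top board at its -y end (above the clamp), 225 mm above the table.
- clamp: Fixed dark steel ratchet bar clamp: base 50 mm wide (x), 12 mm thick, y from -0.161 to 0.035; toothed bar along y. Origin on the table under the pawl's hinge, x away from the robot, z up. Fixed jaw's face at y = -0.139; jaws 34 mm wide, tops 42 mm above the table. Pawl housing: x within 14 mm and y within 10 mm of the origin, 53 mm tall.
- pawl (a joint): Angle of the brass pawl, rad. 0: nose in the teeth. Grows as the nose is lifted and swings over the hinge towards the clamp's +y. Clear of the teeth from 0.25. Its own weight (50 g) drops it back before about 1.5 and beyond that lays it on its back stop at 2.05. The clamping load resists the first few degrees with 5 to 10 N at the pin.
- pawl_hinge (a point): Point on the pawl's hinge axis, level with the middle of the red pin, 47 mm above the table. The axis runs along the clamp's x.
- pawl_pin (a point): Middle of the pawl's red finger pin, 11 mm in diameter, 32 mm long, parallel to the clamp's x and pointing to the robot (16 mm each way from the point). With the pawl at 0 it is 26 mm to the -y side of the hinge axis and 5 mm above it, 52 mm above the table; it turns with the pawl at 26.5 mm radius. The pin does not spin on its own axis.
- bar (a joint): Travel of the toothed bar, m: 0 clamped, growing as it is drawn out towards the clamp's +y; hard stop at 0.038. Sliding friction about 2.5 N. While the pawl is in the teeth the bar cannot be drawn out; when the pawl is cleared the sprung pad kicks it out by 1 to 3 mm.
- tbar_grip (a point): Grip point on the bar's T-handle, a black round cross bar 12 mm in diameter, 80 mm long, parallel to the clamp's x, 27 mm above the table. On its axis, 9 mm from the end nearer the robot, 80 mm to the +y side of the pawl's hinge when clamped; moves with the bar.
- divider: Loose birch ply divider of two glued layers, 60 mm (x), 18 mm thick (y), 72 mm tall (z), about 55 g. It stands on the clamp's base, underside 12 mm above the table, gripped across its thickness between the fixed jaw and the cork-faced sprung pad (about 6 N). Its top 42 mm stand free above the jaws. Origin at the middle of its underside.
- organizer: Fixed white plastic organizer, 220 mm deep (x), 170 mm wide (y), 105 mm tall, with one drawer that slides out towards its -x. Origin at the middle of its underside.
- drawer (a joint): Opening of the drawer, m: 0 shut, 0.17 fully out; starts half open and takes about 5 N to slide.
- drawer_floor (a point): Middle of the drawer's inner floor, 10 mm above the table, moving with the drawer; axes as the organizer's. Floor x from -0.095 (front panel) to 0.085, 148 mm wide (y). Front panel's top 85 mm, side walls' 80 mm above the table. From the front panel back over a length equal to the opening it is clear of the organizer's top.
- lens: Bystander: black zoom lens, 72 mm in diameter, 88 mm tall, standing on the table. Origin at its underside.
- filter_case: Bystander: blue round filter case, 66 mm in diameter, 16 mm tall, on the table. Origin at its underside.
- body_cap: Bystander: orange silicone body cap, 58 mm in diameter, 10 mm tall, on the table. Origin at its underside.
- coaster: Bystander: glass coaster, 94 mm in diameter, 8 mm tall, on the table. Origin at its underside.
- clip_holder: Bystander: stainless spring clip on a round foot 42 mm in diameter, 47 mm tall, on the table. Origin at its underside.
- glue: Bystander: yellow glue bottle with orange cap, 42 mm in diameter, 115 mm tall, on the table behind the divider. Origin at its underside.
There are look-alikes about, which are no part of the job. What is meant by the divider is not turquoise, and is the larger of those in its own colour.

How it is judged:
By the outcome, as a careful person would: the job done as asked, in the order asked, and still so for the second after the job is handed in, with the robot touching nothing.
It also fails if it takes over 70 s, if anything falls off the work surface, if the arm or the gripper's body presses on something with over 40 N, if the wrist force passes 120 N, or if a joint passes its speed limit or range.

## Working session

There is one attempt and no reset: what is moved stays moved. The work goes in short steps, Python scripts to look and compute and a tool call to move; the robot and the scene stay as the last step left them, time stands still between calls to the robot, and variables do not carry over. Pictures are saved under pics/ and viewed, and the job is handed in when it is done.

Besides the shell and the picture viewer there is one more tool, called after "Call:" as a command line: name --argument value ..., lists and objects as JSON in quotes. move_arm: Moves the arm, as the interface text tells. Its arguments: {"type":"object","properties":{"moves":{"type":"string"},"newtons":{"type":"number"}},"required":["moves"]}

```bash
mkdir -p pics; ls; cat > h.py <<'E'
import numpy as np, cv2
from plant import telemetry, cams, workorder, spotter
def save(im,n): cv2.imwrite('pics/'+n, cv2.cvtColor(im,cv2.COLOR_RGB2BGR))
def cloud(g):
    d=g['depth']; v,u=np.mgrid[:480,:640]
    P=np.stack([(u-g['cx'])/g['fx']*d,(v-g['cy'])/g['fy']*d,d],-1)
    return P@g['T'][:3,:3].T+g['T'][:3,3]
def proj(g,p):
    q=np.linalg.inv(g['T'])@np.append(p,1); return [g['fx']*q[0]/q[2]+g['cx'],g['fy']*q[1]/q[2]+g['cy']]
E
python3 - <<'E'
from h import *
print(telemetry.get_state())
for c in('scene','top'):
    g=cams.get_image(c); save(g['frame'],c+'0.png'); np.savez('/tmp/'+c+'0.npz',**g)
    print(c,g['fx'],g['fy'],g['cx'],g['cy'],g['T'].round(4).tolist())
    P=cloud(g)
    for t in ['cubby','clamp','pawl','pawl_pin','tbar_grip','bar','divider','organizer','drawer','drawer_floor','lens','glue','clip_holder','filter_case','body_cap','coaster']:
        for r in spotter.trace(t,c)[:3]:
            if r['p']<.2: continue
            m=r['mask']&(g['depth']>0)
            print(t,round(r['p'],2),np.round(r['xy']),m.sum(),np.median(P[m],0).round(3) if m.any() else '')
E
```

```text
pics
{'clock': 0.0, 'joints': array([ 9.95210916e-01,  2.59316172e-01,  1.53608877e+00, -1.60220805e-05,
        1.34799466e+00, -2.02817410e-01]), 'qd': array([-2.64071094e-05, -1.18427344e-03, -7.94183006e-04,  3.42419462e-03,
        1.07538999e-03,  7.46433508e-04]), 'joint_torque': array([ 1.28391406e-03, -4.37307930e+01, -2.83998156e+01,  7.16756657e-02,
        4.11425228e-02, -1.71265951e-04]), 'tool_pos': array([0.19999298, 0.51175794, 0.21782987]), 'eef_rot': array([ 0.58340555, -0.39893951,  0.58458002,  0.39843623]), 'ft_force': array([ 0.73020287,  0.17662605, -0.23693001]), 'ft_torque': array([ 0.03442431,  0.01299656, -0.02825252]), 'opening': 1.0014304095890385}
scene 624.9403654804852 624.9403654804852 321.3010970590993 237.80304487736709 [[0.4885, 0.6452, -0.5875, 1.4187], [0.8726, -0.3598, 0.3305, -0.3992], [0.0019, -0.674, -0.7387, 1.1455], [0.0, 0.0, 0.0, 1.0]]
cubby 0.8 [450. 230.] 26484 [0.8   0.269 0.244]
cubby 0.7 [326. 220.] 349 [0.476 0.14  0.012]
clamp 0.6 [348. 279.] 1368 [0.672 0.091 0.026]
pawl 0.63 [361. 260.] 151 [0.659 0.137 0.055]
pawl_pin 0.45 [364
[... 1672 characters left out ...]
] 179 [0.663 0.029 0.083]
organizer 0.65 [476. 218.] 10255 [ 0.668 -0.332  0.102]
drawer 0.67 [474. 260.] 3585 [ 0.565 -0.335  0.011]
drawer_floor 0.73 [475. 258.] 3572 [ 0.564 -0.336  0.011]
lens 0.91 [387. 306.] 678 [ 0.444 -0.097  0.088]
glue 0.72 [369. 171.] 291 [ 0.791 -0.056  0.074]
glue 0.51 [196. 299.] 523 [0.46  0.397 0.015]
glue 0.32 [220. 178.] 18442 [0.73  0.284 0.242]
clip_holder 0.74 [369. 168.] 316 [ 0.792 -0.056  0.074]
clip_holder 0.52 [246. 307.] 201 [0.44  0.262 0.009]
clip_holder 0.25 [221. 177.] 18662 [0.73  0.284 0.242]
filter_case 0.77 [195. 298.] 532 [0.46  0.397 0.015]
body_cap 0.83 [292. 296.] 370 [0.473 0.14  0.009]
coaster 0.82 [335. 308.] 1064 [0.442 0.03  0.007]
```

View pics/scene0.png

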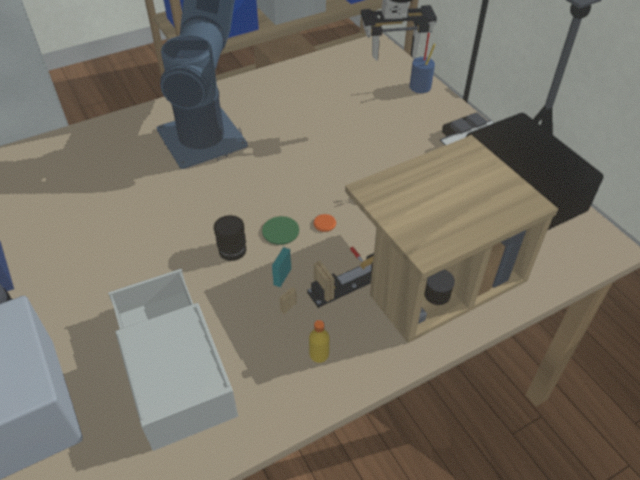

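View pics/top0.png

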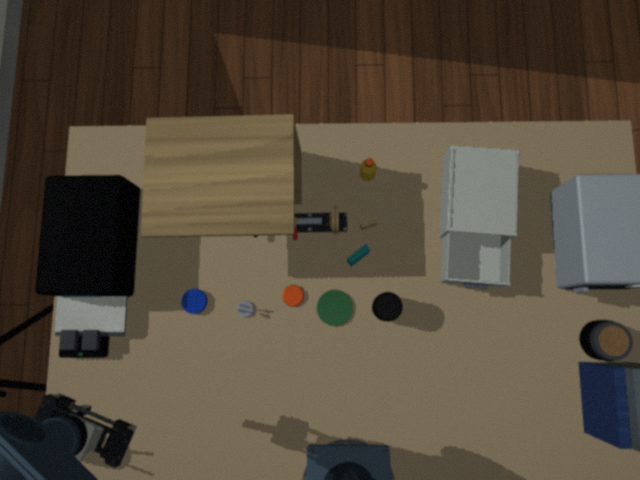

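```bash
python3 - <<'E'
import cv2
a=cv2.imread('pics/scene0.png')[200:360,220:420]; cv2.imwrite('pics/s0c.png',cv2.resize(a,None,fx=4,fy=3.75,interpolation=2))
a=cv2.imread('pics/top0.png')[150:320,230:430]; cv2.imwrite('pics/t0c.png',cv2.resize(a,None,fx=4,fy=3.5,interpolation=2))
E
```

```text
(no output)
```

View pics/s0c.png

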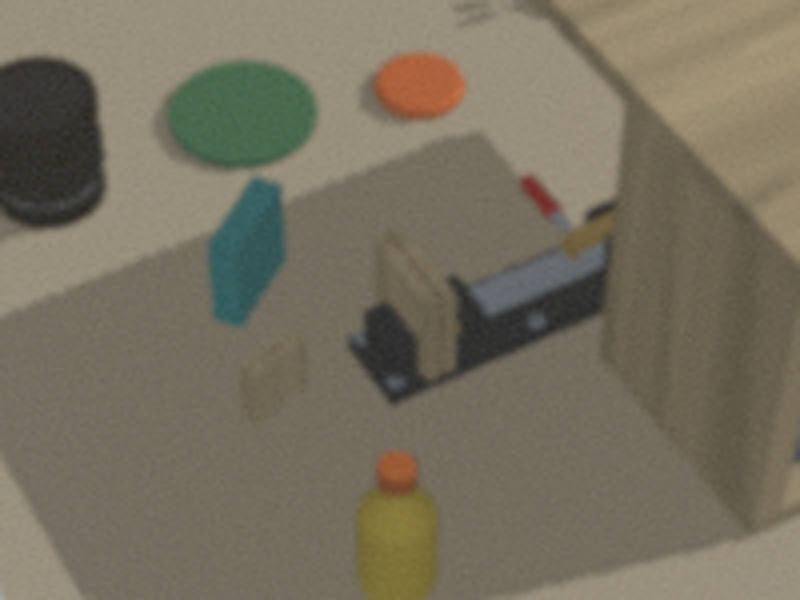

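View pics/t0c.png

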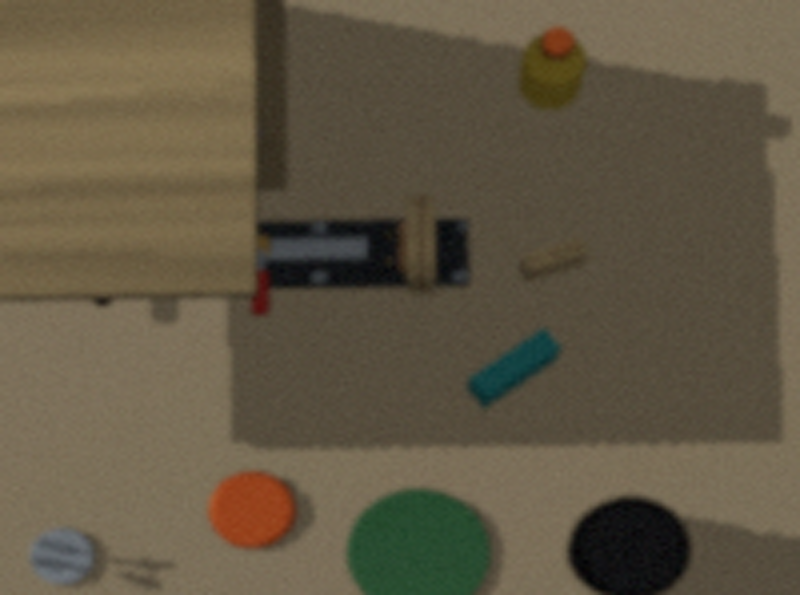

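The divider is the birch board at scene (326,278) / top (335,218), clamped. The small birch piece and the turquoise one are the look-alikes. The pin shows red at top (294,232), right at the board's -y corner. Next I'll measure the geometry.

```bash
python3 - <<'E'
from h import *
g=dict(np.load('/tmp/top0.npz')); s=dict(np.load('/tmp/scene0.npz'))
def rect(P,m,n):
    p=P[m][:,:2].astype(np.float32); r=cv2.minAreaRect(p); b=cv2.boxPoints(r); print(n,len(p),np.round(r[0],4),np.round(r[1],4),round(r[2],2)); print(b.round(4).tolist())
for n,G in(('top',g),('scene',s)):
    P=cloud(G); ok=G['depth']>0
    er=lambda m: cv2.erode(m.astype(np.uint8),np.ones((3,3)))>0
    rect(P,er(ok&(abs(P[...,2]-.243)<.006)&(P[...,1]>.05)&(P[...,0]>.5)),n+' board')
    rect(P,er(ok&(abs(P[...,2]-.105)<.006)&(P[...,1]<-.2)&(P[...,1]>-.45)&(P[...,0]>.5)&(P[...,0]<.95)),n+' org')
    f=G['frame'].astype(int)
    red=ok&(f[...,0]>90)&(f[...,1]<60)&(f[...,2]<60)&(P[...,0]>.58)&(P[...,1]>.08)&(P[...,1]<.2)&(P[...,0]<.72)
    print('red',red.sum(),P[red].mean(0).round(4)); 
    q=P[red]; o=np.argsort(q[:,0]); print(q[o][::max(1,len(q)//8)].round(3).tolist())
    vv,uu=np.nonzero(red); print('px',uu.min(),uu.max(),vv.min(),vv.max())
    # base top
    m=ok&(P[...,2]>.07)&(P[...,2]<.1)&(abs(P[...,0]-.67)<.06)&(abs(P[...,1]-.03)<.04)
    print('div',m.sum());rect(P,m,n+'divider top')
    print(np.percentile(P[m][:,2],[50,90]))
    m=ok&(P[...,2]>.008)&(P[...,2]<.10)&(P[...,0]>.6)&(P[...,0]<.75)&(P[...,1]>-.02)&(P[...,1]<.2)
    rect(P,m,n+' clampall')
    print('front panel/drawer');m=ok&(P[...,2]>.06)&(P[...,2]<.095)&(P[...,1]<-.22)&(P[...,1]>-.45)&(P[...,0]>.3)&(P[...,0]<.6);rect(P,m,'drawer rim')
E
```

```text
top board 15665 [0.7337 0.2908] [0.2759 0.3359] 0.6
[[0.593999981880188, 0.45730000734329224], [0.5975000262260437, 0.12139999866485596], [0.8733999729156494, 0.12430000305175781], [0.8698999881744385, 0.460099995136261]]
top org 4274 [ 0.7286 -0.3392] [0.1659 0.2154] 85.35
[[0.6146000027656555, -0.4131999909877777], [0.829200029373169, -0.43059998750686646], [0.8427000045776367, -0.2651999890804291], [0.628000020980835, -0.24779999256134033]]
red 0 [nan nan nan]
[]<stdin>:12: RuntimeWarning: Mean of empty slice.
  ret = um.true_divide(
Traceback (most recent call last):
ValueError: zero-size array to reduction operation minimum which has no identity
```

```bash
python3 - <<'E'
from h import *
g=dict(np.load('/tmp/top0.npz')); s=dict(np.load('/tmp/scene0.npz'))
def rect(P,m,n):
    p=P[m][:,:2].astype(np.float32); r=cv2.minAreaRect(p); b=cv2.boxPoints(r); print(n,len(p),np.round(r[0],4),np.round(r[1],4),round(r[2],2)); print(b.round(4).tolist())
for n,G in(('top',g),('scene',s)):
    P=cloud(G); ok=G['depth']>0
    er=lambda m: cv2.erode(m.astype(np.uint8),np.ones((3,3)))>0
    rect(P,er(ok&(abs(P[...,2]-.243)<.006)&(P[...,1]>.05)&(P[...,0]>.5)),n+' board')
    rect(P,er(ok&(abs(P[...,2]-.105)<.006)&(P[...,1]<-.2)&(P[...,1]>-.45)&(P[...,0]>.5)&(P[...,0]<.95)),n+' org')
    f=G['frame'].astype(int)
    red=(f[...,0]>1.8*f[...,1])&(f[...,0]>50)&(P[...,0]>.58)&(P[...,1]>.08)&(P[...,1]<.2)&(P[...,0]<.72)
    if red.any():
        print('red',red.sum(),P[red].mean(0).round(4))
        q=P[red]; o=np.argsort(q[:,0]); print(q[o][::max(1,len(q)//8)].round(3).tolist())
        vv,uu=np.nonzero(red); print('px',uu.min(),uu.max(),vv.min(),vv.max())
    m=ok&(P[...,2]>.07)&(P[...,2]<.1)&(abs(P[...,0]-.67)<.06)&(abs(P[...,1]-.03)<.04)
    rect(P,m,n+'divider top')
    print(np.percentile(P[m][:,2],[50,90]))
    m=ok&(P[...,2]>.008)&(P[...,2]<.10)&(P[...,0]>.6)&(P[...,0]<.75)&(P[...,1]>-.02)&(P[...,1]<.2)
    rect(P,m,n+' clampall')
    m=ok&(P[...,2]>.06)&(P[...,2]<.095)&(P[...,1]<-.22)&(P[...,1]>-.45)&(P[...,0]>.3)&(P[...,0]<.6);rect(P,m,'drawer rim')
    e=ok&(P[...,2]>.238)&(P[...,2]<.25)&(P[...,1]<.2)&(P[...,1]>.1)
E
```

```text
top board 15665 [0.7337 0.2908] [0.2759 0.3359] 0.6
[[0.593999981880188, 0.45730000734329224], [0.5975000262260437, 0.12139999866485596], [0.8733999729156494, 0.12430000305175781], [0.8698999881744385, 0.460099995136261]]
top org 4274 [ 0.7286 -0.3392] [0.1659 0.2154] 85.35
[[0.6146000027656555, -0.4131999909877777], [0.829200029373169, -0.43059998750686646], [0.8427000045776367, -0.2651999890804291], [0.628000020980835, -0.24779999256134033]]
red 38 [0.6246 0.1305 0.0732]
[[0.599, 0.119, 0.229], [0.614, 0.132, 0.05], [0.618, 0.131, 0.062], [0.62, 0.131, 0.06], [0.623, 0.14, -0.004], [0.624, 0.137, 0.053], [0.628, 0.129, 0.059], [0.634, 0.132, 0.057], [0.639, 0.132, 0.057], [0.644, 0.132, 0.058]]
px 293 296 227 239
topdivider top 170 [0.6657 0.0287] [0.0153 0.0618] 89.72
[[0.6348000168800354, 0.021199999377131462], [0.6965000033378601, 0.020899999886751175], [0.6966000199317932, 0.03620000183582306], [0.6348000168800354, 0.0364999994635582]]
[0.08333243 0.08660675]
top clampall 1101 [0.656  0.0846] [0.1715 0.1507] 69.51
[[0.555400013923645, 0.030700000002980232], [0.6966000199317932,
[... 1072 characters left out ...]
[0.6632 0.0317] [0.0651 0.0215] 0.75
[[0.6305999755859375, 0.041999999433755875], [0.6308000087738037, 0.020500000566244125], [0.695900022983551, 0.021299999207258224], [0.6955999732017517, 0.04280000180006027]]
[0.08522526 0.08892841]
scene clampall 2051 [0.676  0.0771] [0.1895 0.1485] 89.26
[[0.6004999876022339, -0.016599999740719795], [0.7490000128746033, -0.01860000006854534], [0.7515000104904175, 0.17090000212192535], [0.6029000282287598, 0.1728000044822693]]
drawer rim 883 [ 0.5447 -0.3208] [0.1588 0.1027] 86.83
[[0.48899999260902405, -0.39730000495910645], [0.5916000008583069, -0.40299999713897705], [0.6003000140190125, -0.2443999946117401], [0.49779999256134033, -0.2387000024318695]]
```

Measured: board front edge at x≈0.595, pin x 0.613–0.645, y 0.132, z≈0.052. A downward tool hits the board, and rows only turn the tool about its own x. I'll see how the tool behaves near the limit of reach, moving up in free space.

Call:
move_arm --moves "0 -4 0 0 0;0 -4 0 0 0;0 -4 0 0 0;0 -4 0 0 0;0 -4 0 0 0;0 -4 0 0 0;0 -4 0 0 0;0 -4 0 0 0"

```text
clock: 2.37
tool_pos: [0.1999, 0.5116, 0.5409]
eef_rot: [0.584, -0.399, 0.584, 0.399]
ft_force: [-0.1, 2.1, 1.5]
opening: 0.997
```

Call:
move_arm --moves "0 -4 0 0 0;0 -4 0 0 0;0 -4 0 0 0;0 -4 0 0 0;0 -4 0 0 0;0 -4 0 0 0;0 -4 0 0 0;0 -4 0 0 0"

```text
clock: 3.03
tool_pos: [0.1696, 0.4332, 0.7104]
eef_rot: [0.608, -0.382, 0.559, 0.415]
ft_force: [0.3, 0.1, 0.1]
opening: 0.998
```

```bash
python3 -c "
from h import *
s=telemetry.get_state();print(s['clock'],s['joints'].round(3),s['tool_pos'],s['eef_rot'].round(4))"
```

```text
3.0333 [ 0.94   0.311  0.187  0.039  2.561 -0.225] [0.16956267 0.43318567 0.71035405] [ 0.6082 -0.3815  0.5587  0.4152]
```

The elbow limit is reached (j3=0.187) and the tool has tilted about 5° outward. So pushing against the reach limit can build up tilt. I'll push outward (+z tool).

Call:
move_arm --moves "0 0 0 4 0;0 0 0 4 0;0 0 0 4 0;0 0 0 4 0;0 0 0 4 0;0 0 0 4 0"

```text
clock: 3.53
tool_pos: [0.2317, 0.5919, 0.6263]
eef_rot: [0.63, -0.364, 0.534, 0.43]
ft_force: [0.0, -0.6, 0.4]
opening: 1.004
```

```bash
cat >> h.py <<'E'
from scipy.spatial.transform import Rotation as Ro
def st():
    s=telemetry.get_state();w,x,y,z=s['eef_rot'];R=Ro.from_quat([x,y,z,w]).as_matrix()
    print(round(s['clock'],2),'j',s['joints'].round(4).tolist(),'p',s['tool_pos'].round(4),'F',s['ft_force'].round(1),'o',round(s['opening'],3)); print('x',R[:,0].round(3),'y',R[:,1].round(3),'z',R[:,2].round(3))
    with open('/tmp/samples.txt','a') as f: f.write(' '.join(map(str,[*s['joints'],*s['tool_pos'],w,x,y,z]))+'\n')
    return s,R
E
python3 -c "
from h import *
st()"
```

```text
3.53 j [1.0037, 0.4882, 0.1883, 0.043, 2.3017, -0.1629] p [0.2317 0.5919 0.6263] F [ 0.  -0.6  0.4] o 1.004
x [ 0.06   0.154 -0.986] y [-0.931  0.364  0.   ] z [0.359 0.918 0.165]
```

Call:
move_arm --moves "0 -3 0 2.8 0;0 -3 0 2.8 0;0 -3 0 2.8 0;0 -3 0 2.8 0;0 -3 0 2.8 0;0 -3 0 2.8 0;0 -3 0 2.8 0;0 -3 0 2.8 0"

```text
clock: 4.2
tool_pos: [0.2331, 0.5959, 0.6936]
eef_rot: [0.682, -0.318, 0.466, 0.466]
ft_force: [0.2, -0.3, -1.0]
opening: 1.001
```

```bash
python3 -c "
from h import *
st()"
```

```text
4.2 j [0.9777, 0.3998, 0.1871, 0.0971, 2.1877, -0.1494] p [0.2331 0.5959 0.6936] F [ 0.2 -0.3 -1. ] o 1.001
x [ 0.133  0.339 -0.931] y [-0.931  0.364 -0.001] z [0.339 0.867 0.364]
```

Tilt works, now 21°. It follows the base azimuth, and the arm needs to point along world +x at the pin. So I'll move to azimuth about -27° and push there, so that the tilt vectors sum to +x.

```bash
cat >> h.py <<'E'
def rel(d,n=None):
    s,R=st(); t=R.T@np.array(d)*100; L=np.linalg.norm(t); n=n or int(np.ceil(L/4.1)); print('total cm',t.round(2),'rows',n,'per row',(t/n).round(2))
E
python3 -c "
from h import *
rel([.30,-.87,-.07])"
```

```text
4.2 j [0.9777, 0.3998, 0.1871, 0.0971, 2.1877, -0.1494] p [0.2331 0.5959 0.6936] F [ 0.2 -0.3 -1. ] o 1.001
x [ 0.133  0.339 -0.931] y [-0.931  0.364 -0.001] z [0.339 0.867 0.364]
total cm [-18.99 -59.63 -67.83] rows 23 per row [-0.83 -2.59 -2.95]
```

Call:
move_arm --moves "0 -0.83 -2.6 -2.95 0;0 -0.83 -2.6 -2.95 0;0 -0.83 -2.6 -2.95 0;0 -0.83 -2.6 -2.95 0;0 -0.83 -2.6 -2.95 0;0 -0.83 -2.6 -2.95 0;0 -0.83 -2.6 -2.95 0;0 -0.83 -2.6 -2.95 0;0 -0.83 -2.6 -2.95 0;0 -0.83 -2.6 -2.95 0;0 -0.83 -2.6 -2.95 0;0 -0.83 -2.6 -2.95 0"

```text
clock: 5.2
tool_pos: [0.3901, 0.1403, 0.658]
eef_rot: [0.682, -0.32, 0.466, 0.464]
ft_force: [0.6, 0.3, -0.7]
opening: 0.998
```

```bash
python3 -c "
from h import *
rel([.01,-.01,-.01])"
```

```text
5.2 j [-0.2798, -0.0582, 0.8829, 0.4683, 2.2212, -1.1732] p [0.3901 0.1403 0.658 ] F [ 0.6  0.3 -0.7] o 0.998
x [ 0.135  0.335 -0.933] y [-0.931  0.365 -0.004] z [0.339 0.869 0.361]
total cm [ 0.73 -1.29 -0.89] rows 1 per row [ 0.73 -1.29 -0.89]
```

Call:
move_arm --moves "0 -0.83 -2.6 -2.95 0;0 -0.83 -2.6 -2.95 0;0 -0.83 -2.6 -2.95 0;0 -0.83 -2.6 -2.95 0;0 -0.83 -2.6 -2.95 0;0 -0.83 -2.6 -2.95 0;0 -0.83 -2.6 -2.95 0;0 -0.83 -2.6 -2.95 0;0 -0.83 -2.6 -2.95 0;0 -0.83 -2.6 -2.95 0;0 -0.83 -2.6 -2.95 0"

```text
clock: 6.12
tool_pos: [0.5282, -0.2711, 0.6102]
eef_rot: [0.684, -0.317, 0.465, 0.464]
ft_force: [0.5, 0.1, 0.4]
opening: 0.996
```

```bash
python3 -c "
from h import *
rel(np.array([.89,-.45,1])*.027)"
```

```text
6.12 j [-0.8704, 0.551, 0.1869, 0.5741, 2.5054, -1.6152] p [ 0.5282 -0.2711  0.6102] F [0.5 0.1 0.4] o 0.996
x [ 0.136  0.339 -0.931] y [-0.93   0.368 -0.001] z [0.342 0.866 0.366]
total cm [-2.6  -2.69  0.76] rows 1 per row [-2.6  -2.69  0.76]
```

Call:
move_arm --moves "0 -2.6 -2.7 0.8 0;0 -2.6 -2.7 0.8 0;0 -2.6 -2.7 0.8 0;0 -2.6 -2.7 0.8 0;0 -2.6 -2.7 0.8 0;0 -2.6 -2.7 0.8 0"

```text
clock: 6.62
tool_pos: [0.5674, -0.2594, 0.6357]
eef_rot: [0.717, -0.348, 0.435, 0.419]
ft_force: [-0.7, 0.3, -0.9]
opening: 0.997
```

```bash
python3 -c "
from h import *
rel(np.array([.89,-.45,1])*.027)"
```

```text
6.62 j [-0.8538, 0.5175, 0.187, 0.6226, 2.3876, -1.5575] p [ 0.5674 -0.2594  0.6357] F [-0.7  0.3 -0.9] o 0.997
x [ 0.269  0.299 -0.916] y [-0.904  0.407 -0.133] z [0.332 0.863 0.379]
total cm [-2.19 -3.03  0.77] rows 1 per row [-2.19 -3.03  0.77]
```

```bash
python3 -c "
from h import *
rel(np.array([.6,-.5,.62])*.041)"
```

```text
6.62 j [-0.8538, 0.5175, 0.187, 0.6226, 2.3876, -1.5575] p [ 0.5674 -0.2594  0.6357] F [-0.7  0.3 -0.9] o 0.997
x [ 0.269  0.299 -0.916] y [-0.904  0.407 -0.133] z [0.332 0.863 0.379]
total cm [-2.28 -3.4   0.01] rows 1 per row [-2.28 -3.4   0.01]
```

Call:
move_arm --moves "0 -2.1 -3.3 0.2 0;0 -2.1 -3.3 0.2 0;0 -2.1 -3.3 0.2 0;0 -2.1 -3.3 0.2 0;0 -2.1 -3.3 0.2 0;0 -2.1 -3.3 0.2 0"

```text
clock: 7.12
tool_pos: [0.6149, -0.2956, 0.6379]
eef_rot: [0.75, -0.37, 0.402, 0.372]
ft_force: [-1.0, 0.2, -0.4]
opening: 0.999
```

```bash
python3 -c "
from h import *
rel(np.array([.6,-.5,.62])*.041)"
```

```text
7.12 j [-0.8784, 0.536, 0.1879, 0.6504, 2.2427, -1.5654] p [ 0.6149 -0.2956  0.6379] F [-1.   0.2 -0.4] o 0.999
x [ 0.399  0.261 -0.879] y [-0.856  0.449 -0.256] z [0.328 0.855 0.402]
total cm [-1.79 -3.68  0.08] rows 1 per row [-1.79 -3.68  0.08]
```

Call:
move_arm --moves "0 -1.6 -3.6 -0.6 0;0 -1.6 -3.6 -0.6 0;0 -1.6 -3.6 -0.6 0;0 -1.5 -3.7 -0.6 0;0 -1.5 -3.7 -0.6 0;0 -1.4 -3.7 -0.6 0;0 -1.4 -3.7 -0.6 0;0 -1.3 -3.7 -0.6 0"

```text
clock: 7.78
tool_pos: [0.6671, -0.3934, 0.6336]
eef_rot: [0.788, -0.406, 0.355, 0.297]
ft_force: [-0.2, 0.6, 0.7]
opening: 0.998
```

```bash
python3 -c "
from h import *
rel(np.array([.6,-.5,.62])*.041)"
```

```text
7.78 j [-0.9593, 0.5895, 0.1878, 0.6915, 2.0305, -1.6393] p [ 0.6671 -0.3934  0.6336] F [-0.2  0.6  0.7] o 0.998
x [ 0.572  0.18  -0.8  ] y [-0.756  0.495 -0.429] z [0.319 0.85  0.419]
total cm [-1.   -3.96  0.11] rows 1 per row [-1.   -3.96  0.11]
```

```bash
python3 -c "
from h import *
rel(np.array([.5,-.65,.6])*.041)"
```

```text
7.78 j [-0.9593, 0.5895, 0.1878, 0.6915, 2.0305, -1.6393] p [ 0.6671 -0.3934  0.6336] F [-0.2  0.6  0.7] o 0.998
x [ 0.572  0.18  -0.8  ] y [-0.756  0.495 -0.429] z [0.319 0.85  0.419]
total cm [-1.28 -3.92 -0.58] rows 2 per row [-0.64 -1.96 -0.29]
```

Call:
move_arm --moves "0 -1 -3.8 -0.9 0;0 -1 -3.8 -0.9 0;0 -0.9 -3.8 -0.9 0;0 -0.9 -3.8 -0.9 0;0 -0.8 -3.8 -0.9 0;0 -0.8 -3.8 -0.9 0"

```text
clock: 8.28
tool_pos: [0.6983, -0.4733, 0.6355]
eef_rot: [0.81, -0.433, 0.32, 0.232]
ft_force: [-0.5, -0.5, 0.4]
opening: 1.003
```

```bash
python3 -c "
from h import *
rel(np.array([.5,-.65,.6])*.041)"
```

```text
8.28 j [-1.0165, 0.6323, 0.188, 0.7282, 1.8627, -1.6953] p [ 0.6983 -0.4733  0.6355] F [-0.5 -0.5  0.4] o 1.003
x [ 0.688  0.1   -0.719] y [-0.653  0.518 -0.553] z [0.317 0.85  0.421]
total cm [-0.62 -4.08 -0.58] rows 2 per row [-0.31 -2.04 -0.29]
```

Tool x is now (0.69, 0.10, −0.72), which is 46° down and facing the clamp. Next I roll −37° to make the jaws horizontal and travel to a point in front of the pin.

```bash
python3 -c "
from h import *
rel([0,.0,0.0001])
s,R=st()
import math
Rt=R@Ro.from_euler('x',-37,degrees=True).as_matrix()
print(Rt.round(3)); t=Rt.T@np.array([-.238,.583,-.335])*100; print(t,t/18)"
```

```text
8.28 j [-1.0165, 0.6323, 0.188, 0.7282, 1.8627, -1.6953] p [ 0.6983 -0.4733  0.6355] F [-0.5 -0.5  0.4] o 1.003
x [ 0.688  0.1   -0.719] y [-0.653  0.518 -0.553] z [0.317 0.85  0.421]
total cm [-0.01 -0.01  0.  ] rows 1 per row [-0.01 -0.01  0.  ]
8.28 j [-1.0165, 0.6323, 0.188, 0.7282, 1.8627, -1.6953] p [ 0.6983 -0.4733  0.6355] F [-0.5 -0.5  0.4] o 1.003
x [ 0.688  0.1   -0.719] y [-0.653  0.518 -0.553] z [0.317 0.85  0.421]
[[ 0.688 -0.712 -0.14 ]
 [ 0.1   -0.098  0.99 ]
 [-0.719 -0.695  0.004]]
[13.53683861 34.53440661 60.9237947 ] [0.75204659 1.91857814 3.38465526]
```

Call:
move_arm --moves "0 0 0 0 -6.2;0 0 0 0 -6.2;0 0 0 0 -6.2;0 0 0 0 -6.2;0 0 0 0 -6.2;0 0 0 0 -6"

```text
clock: 8.78
tool_pos: [0.698, -0.4726, 0.6357]
eef_rot: [-0.629, 0.669, -0.229, -0.323]
ft_force: [0.8, 0.9, 0.5]
opening: 0.999
```

```bash
python3 -c "
from h import *
s,R=st()
rel(np.array([.46,.11,.30])-s['tool_pos'])"
```

```text
8.78 j [-1.0161, 0.6317, 0.1877, 0.7279, 1.8641, -2.3459] p [ 0.698  -0.4726  0.6357] F [0.8 0.9 0.5] o 0.999
x [ 0.687  0.1   -0.72 ] y [-0.712 -0.103 -0.694] z [-0.144  0.99   0.   ]
8.78 j [-1.0161, 0.6317, 0.1877, 0.7279, 1.8641, -2.3459] p [ 0.698  -0.4726  0.6357] F [0.8 0.9 0.5] o 0.999
x [ 0.687  0.1   -0.72 ] y [-0.712 -0.103 -0.694] z [-0.144  0.99   0.   ]
total cm [13.65 34.23 61.07] rows 18 per row [0.76 1.9  3.39]
```

Call:
move_arm --moves "0 0.76 1.9 3.39 0;0 0.76 1.9 3.39 0;0 0.76 1.9 3.39 0;0 0.76 1.9 3.39 0;0 0.76 1.9 3.39 0;0 0.76 1.9 3.39 0;0 0.76 1.9 3.39 0;0 0.76 1.9 3.39 0;0 0.76 1.9 3.39 0;0 0.76 1.9 3.39 0;0 0.76 1.9 3.39 0;0 0.76 1.9 3.39 0;0 0.76 1.9 3.39 0;0 0.76 1.9 3.39 0;0 0.76 1.9 3.39 0;0 0.76 1.9 3.39 0;0 0.76 1.9 3.39 0;0 0.76 1.9 3.39 0"

```text
clock: 10.28
tool_pos: [0.4738, 0.087, 0.3208]
eef_rot: [-0.632, 0.667, -0.228, -0.32]
ft_force: [0.7, -0.8, -1.1]
opening: 1.001
```

```bash
python3 -c "
from h import *
s,R=st()
x=R[:,0]
G=np.array([.624,.132,.052])+.015*x
print(G)
rel(G-.07*x-s['tool_pos'])"
```

```text
10.28 j [-0.2895, -0.4111, 2.1438, 0.4524, 0.7375, -2.2295] p [0.4738 0.087  0.3208] F [ 0.7 -0.8 -1.1] o 1.001
x [ 0.691  0.101 -0.716] y [-0.71  -0.096 -0.698] z [-0.139  0.99   0.005]
[0.63435844 0.13351562 0.0412573 ]
10.28 j [-0.2895, -0.4111, 2.1438, 0.4524, 0.7375, -2.2295] p [0.4738 0.087  0.3208] F [ 0.7 -0.8 -1.1] o 1.001
x [ 0.691  0.101 -0.716] y [-0.71  -0.096 -0.698] z [-0.139  0.99   0.005]
total cm [24.57  7.67  2.22] rows 7 per row [3.51 1.1  0.32]
```

Call:
move_arm --moves "0.3 3.5 1.1 0.32 0;0.65 3.5 1.1 0.32 0;0.65 3.5 1.1 0.32 0;0.65 3.5 1.1 0.32 0;0.65 3.5 1.1 0.32 0;0.65 3.5 1.1 0.32 0;0.65 3.5 1.1 0.32 0;0.65 0 0 0 0" --newtons 30

```text
clock: 10.95
tool_pos: [0.5712, 0.118, 0.1379]
eef_rot: [-0.638, 0.654, -0.228, -0.335]
ft_force: [0.4, 0.2, -0.2]
opening: 0.476
```

```bash
python3 -c "
from h import *
s,R=st()
x=R[:,0]
G=np.array([.624,.132,.052])+.015*x
rel(G-s['tool_pos'])
for c in('scene','top'):
    g=cams.get_image(c); u,v=map(int,proj(g,[.63,.12,.06]));print(u,v); f=g['frame'][v-60:v+60,u-80:u+80]; save(cv2.resize(f,None,fx=4,fy=4,interpolation=2),c+'1.png')
"
```

```text
10.95 j [-0.1261, 0.1117, 2.2579, 1.3683, 0.219, -3.1107] p [0.5712 0.118  0.1379] F [ 0.4  0.2 -0.2] o 0.476
x [ 0.671  0.129 -0.73 ] y [-0.726 -0.081 -0.682] z [-0.147  0.988  0.04 ]
10.95 j [-0.1261, 0.1117, 2.2579, 1.3683, 0.219, -3.1107] p [0.5712 0.118  0.1379] F [ 0.4  0.2 -0.2] o 0.476
x [ 0.671  0.129 -0.73 ] y [-0.726 -0.081 -0.682] z [-0.147  0.988  0.04 ]
total cm [11.49  1.91  0.27] rows 3 per row [3.83 0.64 0.09]
349 253
299 232
```

View pics/scene1.png

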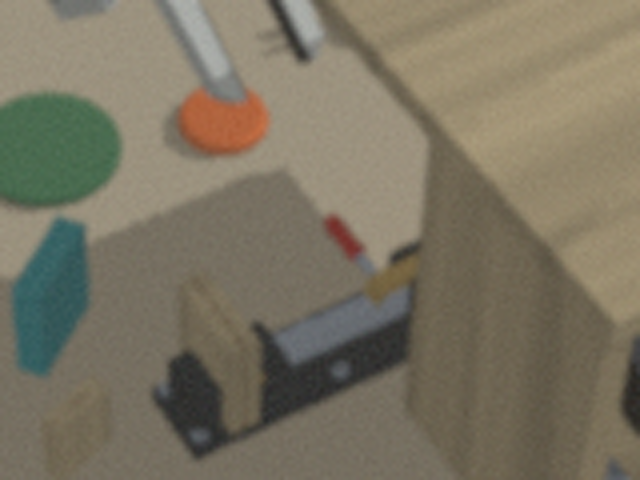

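View pics/top1.png

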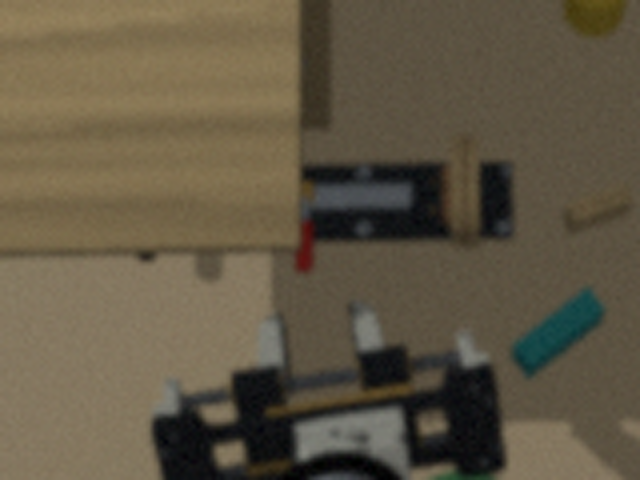

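In the pictures the fingers are ahead of the pin with nothing touched, but j5 is at its lower limit (0.22) and j6 is nearly at its own. I'll fit the kinematics from the logged samples to pick a workable posture.

```bash
cat > fk.py <<'E'
import numpy as np
from scipy.spatial.transform import Rotation as Ro
from scipy.optimize import least_squares
S=np.loadtxt('/tmp/samples.txt'); S=np.vstack([[0.99521,0.259316,1.536089,-1.6e-5,1.347995,-0.202817,.199993,.511758,.21783,.583406,-.39894,.58458,.398436],[.94,.311,.187,.039,2.561,-.225,.16956,.43319,.71035,.6082,-.3815,.5587,.4152],S])
S=np.unique(S.round(6),axis=0)
def fk(p,q):
    Rz=lambda a:Ro.from_euler('z',a).as_matrix(); Ry=lambda a:Ro.from_euler('y',a).as_matrix()
    R=Rz(q[0]); t=R@[p[0],p[1],p[2]]
    R=R@Ry(q[1]); t=t+R@[p[3],0,p[4]]
    R=R@Ry(q[2]); t=t+R@[p[5],0,p[6]]
    R=R@Rz(q[3]); R=R@Ry(q[4]); t=t+R@[p[7],p[8],p[9]]
    R=R@Rz(q[5]); R=R@Ro.from_rotvec(p[10:13]).as_matrix()
    return R,t
R0=[Ro.from_quat(s[[10,11,12,9]]).as_matrix() for s in S]
def res(p):
    o=[]
    for s,r in zip(S,R0):
        R,t=fk(p,s[:6]); o+=[*(t-s[6:9])]; o+=[*(Ro.from_matrix(R@r.T).as_rotvec()*.3)]
    return np.array(o)
def fit():
    best=None
    rng=np.random.default_rng(0)
    for k in range(12):
        p0=np.r_[0,.0,.3,0,.4,0,.4,0,0,.2,rng.normal(size=3)*1.2]
        r=least_squares(res,p0,loss='soft_l1',f_scale=.003)
        if best is None or r.cost<best.cost: best=r
    return best
if __name__=='__main__':
    b=fit(); print(len(S),b.cost,b.x.round(4)); print(np.abs(res(b.x).reshape(-1,6)).round(4)); np.save('/tmp/p.npy',b.x)
E
python3 fk.py
```

```text
13 2.2573434295769746e-08 [-0.      0.1108  0.2217 -0.      0.5344  0.0602  0.4259 -0.     -0.
  0.3669  0.     -1.5708  0.    ]
[[0.     0.     0.     0.     0.     0.    ]
 [0.     0.     0.     0.     0.     0.    ]
 [0.     0.     0.     0.     0.     0.    ]
 [0.     0.     0.     0.     0.     0.    ]
 [0.     0.     0.     0.     0.     0.    ]
 [0.     0.     0.     0.     0.     0.    ]
 [0.     0.     0.     0.     0.     0.    ]
 [0.     0.     0.     0.     0.     0.    ]
 [0.     0.     0.     0.     0.     0.    ]
 [0.     0.0001 0.     0.     0.0001 0.0001]
 [0.     0.     0.     0.     0.     0.    ]
 [0.     0.     0.     0.     0.     0.    ]
 [0.     0.     0.     0.     0.     0.    ]]
```

FK fits exactly. Now I'll scan which pitch and azimuth are feasible at every key pose.

```bash
cat > ik.py <<'E'
from fk import *
p=np.load('/tmp/p.npy')
lo=np.array([-3.14,-.91,.19,-1.22,.22,-3.12]);hi=np.array([3.14,2.08,2.58,4.36,2.71,3.12])
def ik(t,R,q0):
    f=lambda q:(lambda A,b:np.r_[(b-t)*3,Ro.from_matrix(A@R.T).as_rotvec()])(*fk(p,q))
    r=least_squares(f,np.clip(q0,lo+.01,hi-.01),bounds=(lo,hi),xtol=1e-10,ftol=1e-10,max_nfev=60)
    return r.x,np.abs(r.fun).max()
def frame(pitch,az,flip=False):
    c,s=np.cos(pitch),np.sin(pitch); x=np.array([c*np.cos(az),c*np.sin(az),-s]); z=np.array([-np.sin(az),np.cos(az),0])
    if flip: z=-z
    return np.c_[x,np.cross(z,x),z]
hx=.665;hy=.158
def pin(a,px=.624): th=np.pi-np.arctan2(5,26)-a; return np.array([px,hy+.0265*np.cos(th),.047+.0265*np.sin(th)])
E
cat > scan.py <<'E'
from ik import *
seeds=[np.array([j1,.3,2.0,j4,j5,j6]) for j1 in(-.2,.2) for j4 in(0,1.5,3.1) for j5 in(.4,1.) for j6 in(-2,0,2)]
for pd in (30,40,46,52,58,64):
  for az in(-.1,.1,.3):
    out=set()
    for flip in(0,1):
        R=frame(np.radians(pd),az,flip);x=R[:,0]
        T=[pin(0)+.015*x,pin(1)+.015*x,pin(2)+.015*x,pin(0)-.1*x, np.array([.634,.238,.027])+.015*x,np.array([.634,.28,.027])+.015*x]
        for s in seeds:
            q,e=ik(T[0],R,s)
            if e>1e-4: continue
            qs=[q];ok=True
            for t in T[1:]:
                q2,e=ik(t,R,q)
                if e>1e-4: ok=False;break
                qs.append(q2)
            if ok: out.add((flip,)+tuple(np.array(qs)[[0]].round(1).ravel())+('rng',)+tuple(np.ptp(np.array(qs),axis=0).round(1)))
    print(pd,az,[tuple(map(lambda v:v if isinstance(v,str) else float(v),o)) for o in list(out)[:5]])
E
time python3 scan.py
```

```text
30 -0.1 [(0.0, 0.2, 0.6, 2.3, 3.4, 0.8, 1.5, 'rng', 0.4, 0.3, 0.4, 0.5, 0.1, 0.2), (1.0, 0.2, 0.6, 2.3, 3.4, 0.8, -1.6, 'rng', 0.4, 0.3, 0.4, 0.5, 0.1, 0.2)]
30 0.1 []
30 0.3 []
40 -0.1 [(1.0, 0.1, 0.5, 2.2, 3.5, 0.5, -1.8, 'rng', 0.3, 0.4, 0.3, 0.6, 0.1, 0.4), (0.0, 0.1, 0.5, 2.2, 3.5, 0.5, 1.4, 'rng', 0.3, 0.4, 0.3, 0.6, 0.1, 0.4)]
40 0.1 [(1.0, -0.0, 0.5, 2.3, 3.0, 0.5, -1.5, 'rng', 0.4, 0.4, 0.3, 0.8, 0.1, 0.5), (0.0, -0.0, 0.5, 2.3, 3.0, 0.5, 1.7, 'rng', 0.4, 0.4, 0.3, 0.8, 0.1, 0.5)]
40 0.3 [(1.0, -0.2, 0.5, 2.3, 2.4, 0.5, -1.2, 'rng', 0.5, 0.4, 0.3, 1.0, 0.1, 0.6), (0.0, -0.2, 0.5, 2.3, 2.4, 0.5, 1.9, 'rng', 0.5, 0.4, 0.3, 1.0, 0.1, 0.6)]
46 -0.1 []
46 0.1 []
46 0.3 [(1.0, -0.1, 0.4, 2.2, 2.2, 0.4, -1.0, 'rng', 0.5, 0.4, 0.2, 1.4, 0.1, 1.1), (0.0, -0.1, 0.4, 2.2, 2.2, 0.4, 2.2, 'rng', 0.5, 0.4, 0.2, 1.4, 0.1, 1.1)]
52 -0.1 []
52 0.1 []
52 0.3 []
58 -0.1 []
58 0.1 []
58 0.3 []
64 -0.1 [(1.0, 0.1, 0.4, 1.9, -0.2, 0.4, 1.9, 'rng', 0.3, 0.4, 0.2, 0.3, 0.2, 0.5), (0.0, 0.1, 0.4, 1.9, -0.2, 0.4, -1.2, 'rng', 0.3, 0.4, 0.2, 0.3, 0.2, 0.5)]
64 0.1 [(0.0, 0.0, 0.4, 1.9, 0.1, 0.3, -1.8, 'rng', 0.3, 0.4, 0.2, 0.4, 0.2, 0.6), (1.0, 0.0, 0.4, 1.9, 0.1, 0.3, 1.4, 'rng', 0.3, 0.4, 0.2, 0.4, 0.2, 0.6)]
64 0.3 [(1.0, -0.1, 0.4, 1.9, 0.4, 0.4, 0.9, 'rng', 0.3, 0.4, 0.1, 0.3, 0.3, 0.6), (0.0, -0.1, 0.4, 1.9, 0.4, 0.4, -2.3, 'rng', 0.3, 0.4, 0.1, 0.3, 0.3, 0.6)]
real	2m39.544s
user	2m29.654s
sys	0m0.269s
```

Pitch of about 40° with j4≈3 and the tool half-turned works for all key poses. I'll retreat along tool x while making the half-turn.

Call:
move_arm --moves "0.3 -2 0 0 7.1;0 -2 0 0 7.1;0 -2 0 0 7.1;0 -2 0 0 7.1;0 -2 0 0 7.1;0 -2 0 0 7.1;0 -2 0 0 7.1;0 -2 0 0 7.1;0 0 0 0 7.1;0 0 0 0 7.1;0 0 0 0 7.1;0 0 0 0 7.1;0 0 0 0 7.1;0 0 0 0 7.1;0 0 0 0 7.1;0 0 0 0 7.1;0 0 0 0 7.1;0 0 0 0 7.1;0 0 0 0 7.1;0 0 0 0 7.1"

```text
clock: 12.72
tool_pos: [0.4848, 0.1022, 0.2372]
eef_rot: [0.867, 0.297, 0.396, -0.06]
ft_force: [0.8, -0.4, -0.6]
opening: 0.998
```

```bash
python3 -c "
from h import *
s,R=st()
"
```

```text
12.72 j [-0.2515, -0.2778, 2.2827, 0.6486, 0.5131, -0.1721] p [0.4848 0.1022 0.2372] F [ 0.8 -0.4 -0.6] o 0.998
x [ 0.68   0.131 -0.721] y [0.338 0.817 0.467] z [ 0.651 -0.562  0.511]
```

```bash
python3 -c "
from h import *
s,R=st()
Rt=R@Ro.from_euler('x',47.6,degrees=True).as_matrix(); print(Rt.round(3))
t=Rt.T@(np.array([.68,-.15,.60])-s['tool_pos'])*100; n=np.ceil(np.linalg.norm(t)/4.1);print(t,n,t/n)
w=Rt.T@(np.array([.75,-.15,.65]));print(w/np.linalg.norm(w)*4.1)"
```

```text
12.72 j [-0.2515, -0.2778, 2.2827, 0.6486, 0.5131, -0.1721] p [0.4848 0.1022 0.2372] F [ 0.8 -0.4 -0.6] o 0.998
x [ 0.68   0.131 -0.721] y [0.338 0.817 0.467] z [ 0.651 -0.562  0.511]
[[ 0.68   0.708  0.189]
 [ 0.131  0.136 -0.982]
 [-0.721  0.693 -0.001]]
[-16.2141049   35.52003323  28.43453257] 12.0 [-1.35117541  2.96000277  2.36954438]
[0.08716241 3.92559245 1.17988415]
```

Call:
move_arm --moves "0 0 0 0 6.8;0 0 0 0 6.8;0 0 0 0 6.8;0 0 0 0 6.8;0 0 0 0 6.8;0 0 0 0 6.8;0 0 0 0 6.8;0 -1.35 2.95 2.37 0;0 -1.35 2.95 2.37 0;0 -1.35 2.95 2.37 0;0 -1.35 2.95 2.37 0;0 -1.35 2.95 2.37 0;0 -1.35 2.95 2.37 0;0 -1.35 2.95 2.37 0;0 -1.35 2.95 2.37 0;0 -1.35 2.95 2.37 0;0 -1.35 2.95 2.37 0;0 -1.35 2.95 2.37 0;0 -1.35 2.95 2.37 0"

```text
clock: 14.3
tool_pos: [0.6794, -0.1523, 0.5992]
eef_rot: [0.675, 0.619, 0.338, -0.216]
ft_force: [0.8, 0.8, 0.2]
opening: 1.001
```

```bash
python3 -c "
from h import *
s,R=st()
"
```

```text
14.3 j [-0.6687, 0.0852, 1.0853, 0.553, 1.4349, 0.7883] p [ 0.6794 -0.1523  0.5992] F [0.8 0.8 0.2] o 1.001
x [ 0.678  0.127 -0.724] y [0.71  0.139 0.69 ] z [ 0.189 -0.982  0.004]
```

Call:
move_arm --moves "0 0 3.9 1.2 0;0 0 3.9 1.2 0;0 0 3.9 1.2 0;0 0 3.9 1.2 0;0 0 3.9 1.2 0;0 0 3.9 1.2 0;0 0 3.9 1.2 0;0 0 3.9 1.2 0;0 0 3.9 1.2 0"

```text
clock: 15.05
tool_pos: [0.8497, -0.1781, 0.7305]
eef_rot: [0.693, 0.635, 0.285, -0.187]
ft_force: [-0.2, 0.1, 0.1]
opening: 0.998
```

```bash
python3 -c "
from h import *
s,R=st()
"
```

```text
15.05 j [-0.5464, 0.5318, 0.1892, 0.5101, 1.6479, 1.1026] p [ 0.8497 -0.1781  0.7305] F [-0.2  0.1  0.1] o 0.998
x [ 0.768  0.103 -0.632] y [0.621 0.123 0.774] z [ 0.157 -0.987  0.03 ]
```

Pitch 39°, azimuth 0.13 rad, as wanted. Simulating the path down to the pin with local IK.

```bash
cat > sim.py <<'E'
from ik import *
import sys
def path(q,R,W,step=.03):
    pts=[fk(p,q)[1]]
    for w in W:
        a=pts[-1];n=max(1,int(np.ceil(np.linalg.norm(w-a)/step)))
        m=0;mq=0
        for i in range(1,n+1):
            q2,e=ik(a+(w-a)*i/n,R,q); m=max(m,e); mq=max(mq,np.abs(q2-q).max()*.03/step); q=q2
        pts.append(w); print(w.round(3),q.round(2),'err',round(m,4),'maxdq',round(mq,2))
    return q
if __name__=='__main__':
    q0=np.array([-0.5464,0.5318,0.1892,0.5101,1.6479,1.1026]); R,t=fk(p,q0);x=R[:,0]
    G=pin(0)+.015*x
    for ym,xm,zm in((-.25,.6,.25),(-.25,.5,.25),(-.35,.5,.3),(-.15,.55,.25)):
        print('---',ym,xm,zm)
        path(q0,R,[np.array([xm,ym,.45]),np.array([xm,ym,zm]),np.array([xm,.0,zm]),G-.12*x+[0,0,.08],G-.10*x,G,pin(.5)+.015*x,pin(1)+.015*x,pin(1.5)+.015*x,pin(2)+.015*x])
E
python3 sim.py
```

```text
--- -0.25 0.6 0.25
[ 0.6  -0.25  0.45] [-1.   -0.02  1.62  0.85  1.21  0.23] err 0.0 maxdq 0.25
[ 0.6  -0.25  0.25] [-1.    0.15  1.96  1.08  0.92 -0.24] err 0.0 maxdq 0.08
[0.6  0.   0.25] [-0.47 -0.06  2.18  1.13  0.51  0.04] err 0.0 maxdq 0.08
[0.543 0.121 0.198] [-0.13 -0.06  2.35  1.65  0.22 -0.3 ] err 0.01 maxdq 0.21
[0.559 0.123 0.106] [-0.09  0.23  2.42  2.7   0.42 -1.35] err 0.002 maxdq 0.45
[0.636 0.134 0.043] [-0.04  0.49  2.28  2.87  0.52 -1.48] err 0.0 maxdq 0.07
[0.636 0.139 0.054] [-0.03  0.46  2.27  2.87  0.49 -1.47] err 0.0 maxdq 0.04
[0.636 0.15  0.062] [ 0.    0.44  2.26  2.91  0.45 -1.48] err 0.0 maxdq 0.04
[0.636 0.163 0.064] [ 0.04  0.44  2.25  2.97  0.44 -1.51] err 0.0 maxdq 0.06
[0.636 0.175 0.059] [ 0.07  0.46  2.24  3.03  0.45 -1.55] err 0.0 maxdq 0.06
--- -0.25 0.5 0.25
[ 0.5  -0.25  0.45] [-1.23 -0.15  1.74  0.88  1.4   0.08] err 0.0 maxdq 0.24
[ 0.5  -0.25  0.25] [-1.23  0.02  2.1   1.03  1.09 -0.38] err 0.0 maxdq 0.08
[0.5  0.   0.25] [-0.69 -0.3   2.35  1.06  0.71 -0.01] err 0.0 maxdq 0.1
[0.543 0.121 0.198] [-0.13 -0.06  2.35  1.65  0.22 -0.3 ] err 0.0
[... 1349 characters left out ...]
axdq 0.26
[ 0.55 -0.15  0.25] [-0.96 -0.04  2.16  1.1   0.88 -0.24] err 0.0 maxdq 0.1
[0.55 0.   0.25] [-0.56 -0.17  2.27  1.11  0.59  0.01] err 0.0 maxdq 0.1
[0.543 0.121 0.198] [-0.13 -0.06  2.35  1.65  0.22 -0.3 ] err 0.01 maxdq 0.22
[0.559 0.123 0.106] [-0.09  0.23  2.42  2.7   0.42 -1.35] err 0.002 maxdq 0.45
[0.636 0.134 0.043] [-0.04  0.49  2.28  2.87  0.52 -1.48] err 0.0 maxdq 0.07
[0.636 0.139 0.054] [-0.03  0.46  2.27  2.87  0.49 -1.47] err 0.0 maxdq 0.04
[0.636 0.15  0.062] [ 0.    0.44  2.26  2.91  0.45 -1.48] err 0.0 maxdq 0.04
[0.636 0.163 0.064] [ 0.04  0.44  2.25  2.97  0.44 -1.51] err 0.0 maxdq 0.06
[0.636 0.175 0.059] [ 0.07  0.46  2.24  3.03  0.45 -1.55] err 0.0 maxdq 0.06
```

```bash
cat > s2.py <<'E'
from sim import *
q0=np.array([-0.5464,0.5318,0.1892,0.5101,1.6479,1.1026]); R,t=fk(p,q0);x=R[:,0]
G=pin(0)+.015*x
print(G,G-.1*x)
for y in(0.02,-.03):
    path(q0,R,[np.array([.55,y,.25]),np.array([.55,y,.125]),np.array([.55,.12,.115]),G-.06*x,G])
E
python3 s2.py; python3 - <<'E'
import sys;sys.path.insert(0,'.')
from fk import *
p=np.load('/tmp/p.npy');R,t=fk(p,np.array([-0.5464,0.5318,0.1892,0.5101,1.6479,1.1026]))
for a,b in(((.8497,-.1781,.7305),(.55,-.03,.25)),((.55,-.03,.25),(.55,-.03,.125)),((.55,-.03,.125),(.55,.12,.115))):
    d=R.T@(np.array(b)-a)*100;n=np.ceil(np.linalg.norm(d)/4);print(d.round(2),n,(d/n).round(2))
E
```

```text
[0.63551895 0.13351838 0.04252092] [0.55872596 0.12324135 0.10574448]
[0.55 0.02 0.25] [-0.49 -0.18  2.27  1.1   0.53  0.07] err 0.0 maxdq 0.27
[0.55  0.02  0.125] [-0.49  0.14  2.45  1.99  0.52 -0.94] err 0.0 maxdq 0.22
[0.55  0.12  0.115] [-0.11  0.19  2.44  2.64  0.4  -1.3 ] err 0.0 maxdq 0.18
[0.589 0.127 0.08 ] [-0.07  0.34  2.37  2.79  0.47 -1.43] err 0.0 maxdq 0.09
[0.636 0.134 0.043] [-0.04  0.49  2.28  2.87  0.52 -1.48] err 0.0 maxdq 0.05
[ 0.55 -0.03  0.25] [-0.66 -0.16  2.26  1.12  0.66 -0.05] err 0.0 maxdq 0.27
[ 0.55  -0.03   0.125] [-0.66  0.15  2.44  1.8   0.6  -0.88] err 0.0 maxdq 0.19
[0.55  0.12  0.115] [-0.11  0.19  2.44  2.64  0.4  -1.3 ] err 0.0 maxdq 0.18
[0.589 0.127 0.08 ] [-0.07  0.34  2.37  2.79  0.47 -1.43] err 0.0 maxdq 0.09
[0.636 0.134 0.043] [-0.04  0.49  2.28  2.87  0.52 -1.48] err 0.0 maxdq 0.05
[  8.89 -54.   -20.78] 15.0 [ 0.59 -3.6  -1.39]
[ 7.9  -9.68 -0.38] 4.0 [ 1.98 -2.42 -0.09]
[  2.17   1.06 -14.84] 4.0 [ 0.54  0.27 -3.71]
```

Call:
move_arm --moves "0 0.59 -3.6 -1.39 0;0 0.59 -3.6 -1.39 0;0 0.59 -3.6 -1.39 0;0 0.59 -3.6 -1.39 0;0 0.59 -3.6 -1.39 0;0 0.59 -3.6 -1.39 0;0 0.59 -3.6 -1.39 0;0 0.59 -3.6 -1.39 0;0 0.59 -3.6 -1.39 0;0 0.59 -3.6 -1.39 0;0 0.59 -3.6 -1.39 0;0 0.59 -3.6 -1.39 0;0 0.59 -3.6 -1.39 0;0.3 0.59 -3.6 -1.39 0;0.65 0.59 -3.6 -1.39 0"

```text
clock: 16.3
tool_pos: [0.5668, -0.0358, 0.282]
eef_rot: [0.694, 0.634, 0.287, -0.185]
ft_force: [0.2, -0.8, 0.0]
opening: 0.906
```

```bash
python3 -c "
from h import *
s,R=st()
rel(np.array([.55,-.03,.125])-s['tool_pos'])
"
```

```text
16.3 j [-0.6414, -0.1632, 2.1709, 1.0115, 0.6972, 0.0836] p [ 0.5668 -0.0358  0.282 ] F [ 0.2 -0.8  0. ] o 0.906
x [ 0.767  0.107 -0.633] y [0.621 0.129 0.773] z [ 0.164 -0.986  0.032]
16.3 j [-0.6414, -0.1632, 2.1709, 1.0115, 0.6972, 0.0836] p [ 0.5668 -0.0358  0.282 ] F [ 0.2 -0.8  0. ] o 0.906
x [ 0.767  0.107 -0.633] y [0.621 0.129 0.773] z [ 0.164 -0.986  0.032]
total cm [  8.71 -13.11  -1.36] rows 4 per row [ 2.18 -3.28 -0.34]
```

Call:
move_arm --moves "0.65 1.45 -2.2 -0.23 0;0.65 1.45 -2.2 -0.23 0;0.65 1.45 -2.2 -0.23 0;0.65 1.45 -2.2 -0.23 0;0.65 1.45 -2.2 -0.23 0;0.65 1.45 -2.2 -0.23 0;0.65 0.36 0.18 -2.5 0;0.65 0.36 0.18 -2.5 0;0.65 0.36 0.18 -2.5 0;0.65 0.36 0.18 -2.5 0;0.65 0.36 0.18 -2.5 0;0.65 0.36 0.18 -2.5 0"

```text
clock: 17.3
tool_pos: [0.5498, 0.1246, 0.1197]
eef_rot: [0.693, 0.635, 0.288, -0.183]
ft_force: [1.5, -0.2, 0.7]
opening: 0.35
```

```bash
python3 -c "
from h import *
s,R=st()
x=R[:,0]
G=np.array([.624,.132,.052])+.015*x
rel(G-.05*x-s['tool_pos'])
g=cams.get_image('top'); u,v=map(int,proj(g,[.63,.12,.06]));f=g['frame'][v-60:v+60,u-80:u+80]; save(cv2.resize(f,None,fx=4,fy=4,interpolation=2),'top2.png')
print(proj(g,[.622,.132,.052]),u,v)
"
```

```text
17.3 j [-0.1044, 0.1726, 2.4307, 2.6021, 0.3827, -1.2594] p [0.5498 0.1246 0.1197] F [ 1.5 -0.2  0.7] o 0.35
x [ 0.767  0.113 -0.632] y [0.62  0.127 0.774] z [ 0.167 -0.986  0.027]
17.3 j [-0.1044, 0.1726, 2.4307, 2.6021, 0.3827, -1.2594] p [0.5498 0.1246 0.1197] F [ 1.5 -0.2  0.7] o 0.35
x [ 0.767  0.113 -0.632] y [0.62  0.127 0.774] z [ 0.167 -0.986  0.027]
total cm [ 6.55 -0.55  0.33] rows 2 per row [ 3.28 -0.27  0.16]
[np.float64(295.01609033543633), np.float64(235.89175886805722)] 299 232
```

View pics/top2.png

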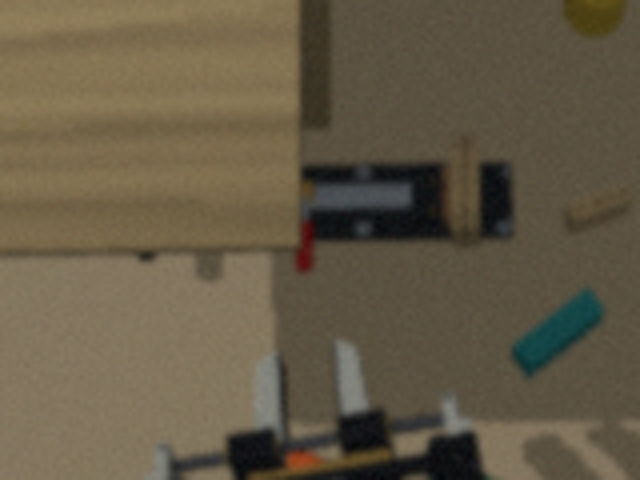

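Fingers straddle the line to the pin (pin tip at top px ≈(295,238), matching the projection). Advance and grip.

Call:
move_arm --moves "0.65 2.2 -0.2 0.1 0;0.65 2.2 -0.2 0.1 0;0.65 2.1 -0.15 0.1 0;0.65 1.7 0 0 0;0.65 1.7 0 0 0;0.65 1.6 0 0 0;0.65 0 0 0 0"

```text
clock: 17.93
tool_pos: [0.6375, 0.133, 0.042]
eef_rot: [0.692, 0.636, 0.289, -0.183]
ft_force: [-0.0, 0.3, -1.0]
opening: 0.352
```

```bash
python3 -c "
from h import *
s,R=st()
x=R[:,0]
G=np.array([.624,.132,.052])+.015*x
rel(G-s['tool_pos'])
for c in ['scene','top']:
    g=cams.get_image(c); u,v=map(int,proj(g,[.63,.12,.06]));f=g['frame'][v-40:v+40,u-50:u+50]; save(cv2.resize(f,None,fx=6,fy=6,interpolation=2),c+'3.png')
"
```

```text
17.93 j [-0.0553, 0.4924, 2.2789, 2.8267, 0.5282, -1.4584] p [0.6375 0.133  0.042 ] F [-0.   0.3 -1. ] o 0.352
x [ 0.767  0.114 -0.632] y [0.62  0.125 0.775] z [ 0.167 -0.986  0.025]
17.93 j [-0.0553, 0.4924, 2.2789, 2.8267, 0.5282, -1.4584] p [0.6375 0.133  0.042 ] F [-0.   0.3 -1. ] o 0.352
x [ 0.767  0.114 -0.632] y [0.62  0.125 0.775] z [ 0.167 -0.986  0.025]
total cm [-0.18 -0.08 -0.1 ] rows 1 per row [-0.18 -0.08 -0.1 ]
```

View pics/scene3.png

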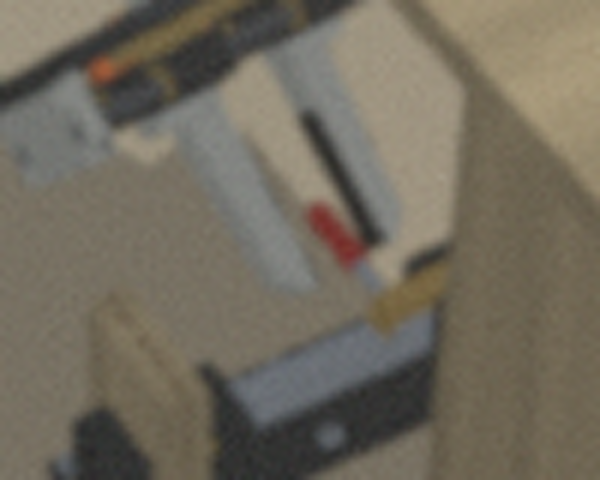

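View pics/top3.png

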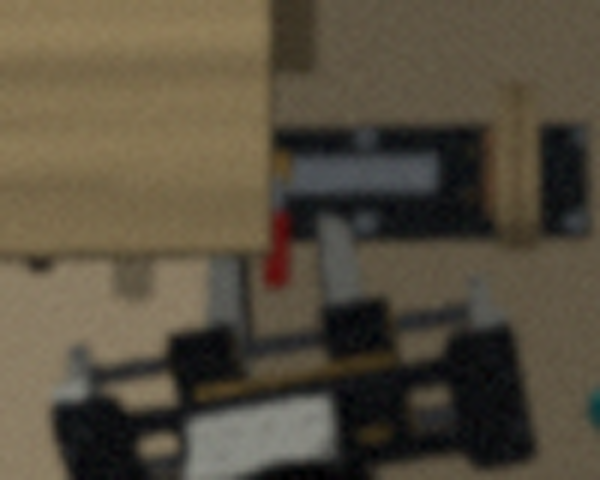

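The red pin sits between the open fingers in both views. Closing.

Call:
move_arm --moves "1 0 0 0 0;1 0 0 0 0;1 0 0 0 0;1 0 0 0 0;1 0 0 0 0" --newtons 35

```text
clock: 18.45
tool_pos: [0.6355, 0.1344, 0.0421]
eef_rot: [0.691, 0.637, 0.289, -0.183]
ft_force: [-2.6, 7.4, 2.9]
opening: 0.125
```

```bash
cat > arc.py <<'E'
from h import *
s,R=st()
def pin(a): th=np.pi-np.arctan2(5,26)-a; return np.array([0,.0265*np.cos(th),.0265*np.sin(th)])
A=[0,.1,.2,.35,.5,.7,.9,1.1,1.3,1.5,1.7,1.9]
for a,b in zip(A,A[1:]): print(a,b,(R.T@(pin(b)-pin(a))*100).round(2))
E
python3 arc.py
```

```text
18.45 j [-0.0533, 0.4912, 2.2829, 2.8281, 0.5308, -1.4561] p [0.6355 0.1344 0.0421] F [-2.6  7.4  2.9] o 0.125
x [ 0.766  0.115 -0.632] y [0.62  0.122 0.775] z [ 0.167 -0.986  0.022]
0 0.1 [-0.16  0.21 -0.06]
0.1 0.2 [-0.15  0.2  -0.08]
0.2 0.35 [-0.2   0.3  -0.17]
0.35 0.5 [-0.18  0.28 -0.22]
0.5 0.7 [-0.19  0.33 -0.36]
0.7 0.9 [-0.13  0.28 -0.43]
0.9 1.1 [-0.07  0.21 -0.48]
1.1 1.3 [-0.    0.14 -0.51]
1.3 1.5 [ 0.07  0.06 -0.52]
1.5 1.7 [ 0.13 -0.03 -0.51]
1.7 1.9 [ 0.19 -0.11 -0.48]
```

Call:
move_arm --moves "1 -0.16 0.21 -0.06 0;1 -0.15 0.2 -0.08 0;1 -0.2 0.3 -0.17 0;1 -0.18 0.28 -0.22 0;1 0 0 0 0"

```text
clock: 18.87
tool_pos: [0.6353, 0.1382, 0.0531]
eef_rot: [0.69, 0.637, 0.288, -0.185]
ft_force: [-0.8, -2.1, -1.0]
opening: 0.125
```

```bash
cat > look.py <<'E'
from h import *
import sys
n=sys.argv[1]; c=sys.argv[2]; pt=list(map(float,sys.argv[3:6])); h=int(sys.argv[6]) if len(sys.argv)>6 else 40
s,R=st()
g=cams.get_image(c); u,v=map(int,proj(g,pt)); h2=int(h*1.25); v=min(max(v,h),480-h);u=min(max(u,h2),640-h2); f=g['frame'][v-h:v+h,u-h2:u+h2]; k=240/h; save(cv2.resize(f,None,fx=k,fy=k,interpolation=2),n+'.png'); print('origin',u-h2,v-h,'scale',k)
E
python3 look.py s4 scene .63 .13 .06
```

```text
18.87 j [-0.0388, 0.4599, 2.2746, 2.8352, 0.4882, -1.4433] p [0.6353 0.1382 0.0531] F [-0.8 -2.1 -1. ] o 0.125
x [ 0.765  0.112 -0.634] y [0.623 0.119 0.773] z [ 0.162 -0.987  0.021]
origin 303 211 scale 6.0
```

View pics/s4.png

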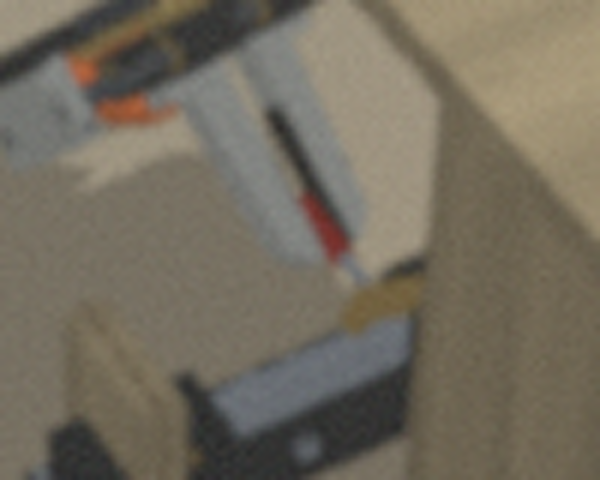

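Pin held and lifting. Continuing round the arc with a lighter grip.

Call:
move_arm --moves "1 -0.1 0.17 -0.18 0;1 -0.09 0.16 -0.18 0;1 -0.07 0.14 -0.21 0;1 -0.06 0.14 -0.22 0;1 -0.07 0.21 -0.48 0;1 0 0.14 -0.51 0;1 0 0 0 0" --newtons 12

```text
clock: 19.5
tool_pos: [0.6356, 0.1571, 0.063]
eef_rot: [0.691, 0.637, 0.288, -0.184]
ft_force: [-4.7, -0.7, 2.7]
opening: 0.139
```

```bash
python3 look.py s5 scene .63 .13 .06
```

```text
19.5 j [0.0136, 0.4389, 2.2577, 2.9021, 0.4474, -1.467] p [0.6356 0.1571 0.063 ] F [-4.7 -0.7  2.7] o 0.139
x [ 0.766  0.113 -0.633] y [0.622 0.121 0.774] z [ 0.164 -0.986  0.022]
origin 303 211 scale 6.0
```

View pics/s5.png

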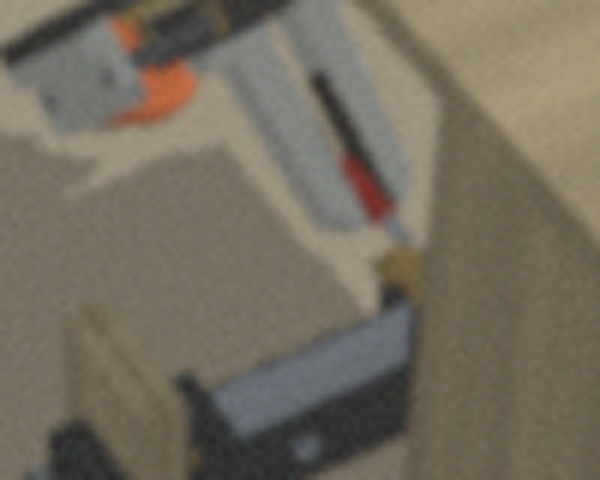

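Call:
move_arm --moves "1 0.04 0.03 -0.26 0;1 0.04 0.03 -0.26 0;1 0.06 -0.01 -0.26 0;1 0.07 -0.02 -0.26 0;1 0.09 -0.05 -0.24 0;1 0.1 -0.06 -0.24 0;1 0 0 0 0" --newtons 8

```text
clock: 20.13
tool_pos: [0.6357, 0.1725, 0.0585]
eef_rot: [0.691, 0.637, 0.289, -0.184]
ft_force: [-4.1, 0.1, 1.2]
opening: 0.135
```

```bash
python3 look.py s6 scene .63 .13 .06
```

```text
20.13 j [0.0563, 0.4543, 2.2465, 2.979, 0.4468, -1.5096] p [0.6357 0.1725 0.0585] F [-4.1  0.1  1.2] o 0.135
x [ 0.765  0.113 -0.634] y [0.623 0.121 0.773] z [ 0.164 -0.986  0.022]
origin 303 211 scale 6.0
```

View pics/s6.png

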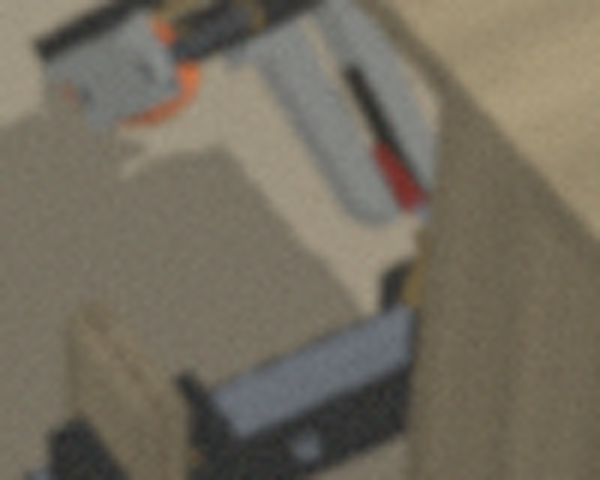

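Call:
move_arm --moves "0.65 0 0 0 0;0.65 0 0 0 0;0.65 0 0 0 0;0.65 -2 0 0 0;0.65 -2 0 0 0;0.65 -2 0 0 0;0.65 -1 0 0 0;0.65 0 0 0 0"

```text
clock: 20.85
tool_pos: [0.5821, 0.1641, 0.105]
eef_rot: [0.691, 0.637, 0.287, -0.184]
ft_force: [-0.4, 0.1, -0.1]
opening: 0.349
```

```bash
python3 look.py s7 scene .63 .17 .06; python3 look.py t7 top .63 .2 .06;
```

```text
20.85 j [0.0393, 0.2756, 2.345, 2.9129, 0.3727, -1.4532] p [0.5821 0.1641 0.105 ] F [-0.4  0.1 -0.1] o 0.349
x [ 0.767  0.113 -0.631] y [0.62  0.12  0.775] z [ 0.163 -0.986  0.022]
origin 318 205 scale 6.0
20.9 j [0.0392, 0.2776, 2.3434, 2.9137, 0.3734, -1.4539] p [0.583  0.164  0.1047] F [0.  0.3 0.7] o 0.352
x [ 0.768  0.113 -0.631] y [0.62  0.12  0.775] z [ 0.163 -0.986  0.022]
origin 218 192 scale 6.0
```

View pics/s7.png

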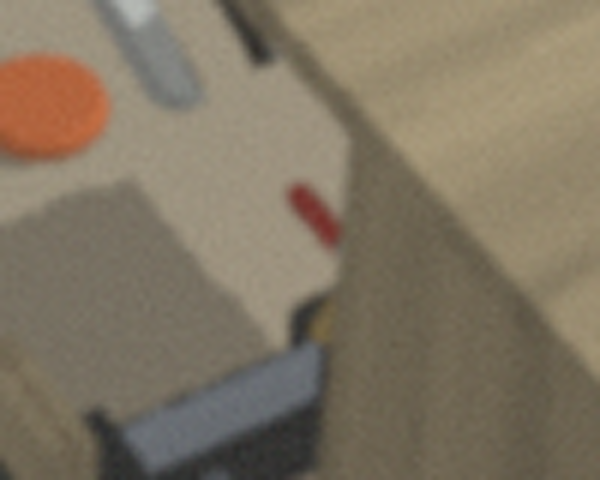

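View pics/t7.png

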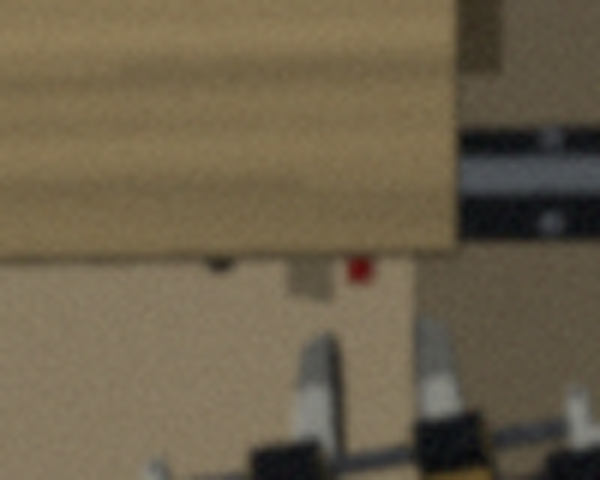

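The pawl is lying on its back (pin at top px (278,237), y≈0.175). The T-handle end shows at top px (255,236). I'll locate it for gripping.

```bash
python3 - <<'E'
from h import *
g=cams.get_image('top')
for y in(.236,.238,.240,.242,.245): print(y,np.round(proj(g,[.625,y,.027]),1))
print(np.round(proj(g,[.62,.174,.068]),1))
s,R=st();x=R[:,0]
d=g['frame'][225:245,245:265].astype(int).sum(2); print(d[8:16])
G=np.array([.634,.240,.027])+.010*x
print(G); rel(G-.06*x-s['tool_pos'])
E
cat > s3.py <<'E'
from sim import *
q0=np.array([0.0392, 0.2776, 2.3434, 2.9137, 0.3734, -1.4539]); R,t=fk(p,q0);x=R[:,0]
G=np.array([.634,.24,.027])+.010*x
path(q0,R,[G-.06*x,G,G+[0,.042,0],G+[0,.042,0]-.1*x])
E
python3 s3.py
```

```text
0.236 [256.4 236.5]
0.238 [255.6 236.5]
0.24 [254.8 236.5]
0.242 [254.1 236.6]
0.245 [252.9 236.6]
[278.  235.7]
21.0 j [0.0393, 0.2801, 2.3421, 2.914, 0.3736, -1.454] p [0.5837 0.164  0.1039] F [-0.5 -0.5 -0.1] o 0.352
x [ 0.767  0.113 -0.632] y [0.621 0.12  0.775] z [ 0.163 -0.986  0.022]
[[281 269 263 276 271 271 277 265 275 275 272 277 278 267 265 249 261 250
  259 256]
 [236 242 229 230 240 231 240 221 212 199 224 220 232 244 237 236 220 230
  229 222]
 [262 257 253 251 255 261 239 191 145 136 145 180 245 280 276 274 280 280
  276 271]
 [313 313 320 315 310 309 301 254 164 133 153 221 287 325 331 333 328 323
  327 322]
 [345 343 349 345 341 330 332 307 256 244 262 290 330 348 343 347 341 354
  353 341]
 [351 348 345 351 347 347 341 339 336 324 336 334 335 355 350 349 348 344
  351 345]
 [338 346 346 344 342 354 357 351 343 348 356 342 350 344 349 345 353 347
  355 333]
 [339 355 345 347 348 350 352 352 354 342 344 352 346 345 346 348 345 340
  357 341]]
[0.64166958 0.24112537 0.02068248]
21.0 j [0.0393, 0.2801, 2.3421, 2.914, 0.3736, -1.454] p [0.5837 0.164  0.1039] F [-0.5 -0.5 -0.1] o 0.352
x [ 0.767  0.113 -0.632] y [0.621 0.12  0.775] z [ 0.163 -0.986  0.022]
total cm [ 4.57 -1.93 -6.84] rows 3 per row [ 1.52 -0.64 -2.28]
[0.596 0.234 0.059] [ 0.25  0.45  2.27  3.31  0.47 -1.69] err 0.0 maxdq 0.16
[0.642 0.241 0.021] [ 0.23  0.58  2.18  3.28  0.5  -1.67] err 0.0 maxdq 0.07
[0.642 0.283 0.021] [ 0.33  0.59  2.12  3.46  0.48 -1.77] err 0.0 maxdq 0.09
[0.565 0.272 0.084] [ 0.37  0.38  2.27  3.59  0.41 -1.87] err 0.0 maxdq 0.06
```

Call:
move_arm --moves "0.65 0.3 0 -1.7 0;0.65 0.3 -0.4 -1.7 0;0.65 0.4 -0.5 -1.7 0;0.65 0.5 -0.5 -1.74 0;0.65 1.5 -0.5 0 0;0.65 1.6 0 0 0;0.65 0 0 0 0"

```text
clock: 21.58
tool_pos: [0.5966, 0.2351, 0.0559]
eef_rot: [0.691, 0.637, 0.289, -0.185]
ft_force: [0.4, -0.6, 0.5]
opening: 0.351
```

```bash
python3 look.py t8 top .63 .2 .06; python3 - <<'E'
from h import *
s,R=st();x=R[:,0]
G=np.array([.634,.2405,.027])+.010*x
rel(G-s['tool_pos'])
E
```

```text
21.58 j [0.2467, 0.4546, 2.2662, 3.315, 0.467, -1.6905] p [0.5966 0.2351 0.0559] F [ 0.4 -0.6  0.5] o 0.351
x [ 0.765  0.113 -0.634] y [0.623 0.12  0.773] z [ 0.163 -0.986  0.022]
origin 218 192 scale 6.0
21.63 j [0.2464, 0.4522, 2.268, 3.3155, 0.4661, -1.6909] p [0.5957 0.2347 0.0565] F [-0.5 -0.4 -0. ] o 0.345
x [ 0.765  0.112 -0.634] y [0.623 0.12  0.773] z [ 0.163 -0.986  0.022]
21.63 j [0.2464, 0.4522, 2.268, 3.3155, 0.4661, -1.6909] p [0.5957 0.2347 0.0565] F [-0.5 -0.4 -0. ] o 0.345
x [ 0.765  0.112 -0.634] y [0.623 0.12  0.773] z [ 0.163 -0.986  0.022]
total cm [ 5.86  0.18 -0.01] rows 2 per row [ 2.93  0.09 -0.01]
```

View pics/t8.png

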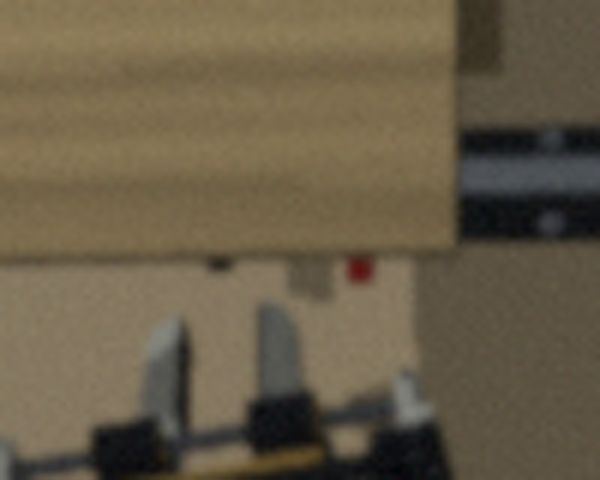

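The handle end (crop (220,262)) lies between the fingers' lines. Advance and grip.

Call:
move_arm --moves "0.65 2 0.1 0 0;0.65 2 0.08 0 0;0.65 1.8 0 0 0;1 0 0 0 0;1 0 0 0 0;1 0 0 0 0;1 0 0 0 0" --newtons 25

```text
clock: 22.22
tool_pos: [0.6392, 0.2417, 0.0228]
eef_rot: [0.691, 0.637, 0.289, -0.184]
ft_force: [3.7, 4.6, -6.5]
opening: 0.136
```

```bash
python3 - <<'E'
from h import *
rel([0,.036,0])
E
```

```text
22.22 j [0.2357, 0.569, 2.1798, 3.2861, 0.4936, -1.6705] p [0.6392 0.2417 0.0228] F [ 3.7  4.6 -6.5] o 0.136
x [ 0.765  0.114 -0.634] y [0.623 0.121 0.773] z [ 0.165 -0.986  0.022]
total cm [ 0.41  0.44 -3.55] rows 1 per row [ 0.41  0.44 -3.55]
```

Call:
move_arm --moves "1 0.05 0.05 -0.45 0;1 0.05 0.05 -0.45 0;1 0.05 0.05 -0.45 0;1 0.05 0.05 -0.45 0;1 0.05 0.05 -0.45 0;1 0.05 0.05 -0.45 0;1 0.05 0.05 -0.45 0;1 0.05 0.05 -0.4 0;1 0 0 0 0"

```text
clock: 22.97
tool_pos: [0.6389, 0.2783, 0.0226]
eef_rot: [0.691, 0.637, 0.289, -0.184]
ft_force: [-5.2, -0.2, 2.2]
opening: 0.134
```

```bash
python3 - <<'E'
from h import *
rel([0,.003,0])
E
```

```text
22.97 j [0.3227, 0.5827, 2.1341, 3.4438, 0.4707, -1.7579] p [0.6389 0.2783 0.0226] F [-5.2 -0.2  2.2] o 0.134
x [ 0.765  0.114 -0.634] y [0.622 0.121 0.773] z [ 0.164 -0.986  0.022]
total cm [ 0.03  0.04 -0.3 ] rows 1 per row [ 0.03  0.04 -0.3 ]
```

Call:
move_arm --moves "1 0.02 0.02 -0.2 0;1 0.02 0.02 -0.2 0;1 0 0 0 0"

```text
clock: 23.22
tool_pos: [0.639, 0.279, 0.0225]
eef_rot: [0.69, 0.638, 0.287, -0.187]
ft_force: [-7.1, -15.0, 5.7]
opening: 0.136
```

Call:
move_arm --moves "1 0.02 0.02 -0.2 0;1 0 0 0 0"

```text
clock: 23.38
tool_pos: [0.6391, 0.2791, 0.0225]
eef_rot: [0.689, 0.639, 0.286, -0.188]
ft_force: [-8.8, -23.3, 8.8]
opening: 0.135
```

At the hard stop (23 N resisting, travel 37+ mm). Relax, release, back off.

Call:
move_arm --moves "1 0 0 0.3 0;0.65 0 0 0 0;0.65 0 0 0 0;0.65 0 0 0 0;0.65 -2 0 0 0;0.65 -2.5 0 0 0;0.65 -2.5 0 0 0;0.65 -2.5 0 0 0;0.3 -2.5 0 0 0;0 0 0 0 0"

```text
clock: 24.22
tool_pos: [0.5463, 0.2676, 0.1007]
eef_rot: [0.691, 0.637, 0.288, -0.183]
ft_force: [-0.6, 1.1, 0.4]
opening: 0.448
```

```bash
python3 look.py t9 top .63 .17 .06 60; python3 look.py s9 scene .66 .08 .06 60; python3 -c "
from h import *
g=cams.get_image('top')
for y in(.27,.274,.276,.278,.282): print(y,np.round(proj(g,[.625,y,.027]),1))
print(np.round(proj(g,[.62,.174,.068]),1))
d=g['frame'][230:240,232:250].astype(int).sum(2); print(d)
"
```

```text
24.22 j [0.3808, 0.3145, 2.2943, 3.638, 0.3837, -1.9155] p [0.5463 0.2676 0.1007] F [-0.6  1.1  0.4] o 0.448
x [ 0.767  0.115 -0.632] y [0.62  0.121 0.775] z [ 0.165 -0.986  0.021]
origin 204 172 scale 4.0
24.27 j [0.3799, 0.3176, 2.2916, 3.6353, 0.385, -1.9129] p [0.5481 0.2678 0.1005] F [ 0.7  0.4 -0.7] o 0.488
x [ 0.768  0.115 -0.631] y [0.62  0.12  0.776] z [ 0.165 -0.986  0.021]
origin 266 208 scale 4.0
0.27 [243.5 236.6]
0.274 [242.  236.6]
0.276 [241.2 236.6]
0.278 [240.4 236.6]
0.282 [238.9 236.6]
[278.  235.7]
[[309 307 300 296 309 306 305 298 306 302 308 305 303 299 307 291 295 294]
 [297 307 307 306 304 302 304 312 302 305 297 306 305 304 300 307 297 297]
 [293 304 302 306 314 297 292 301 303 301 294 303 303 291 295 294 294 285]
 [289 299 291 282 288 303 291 291 286 287 291 289 285 276 269 269 269 280]
 [255 250 239 255 239 241 244 231 235 236 237 241 248 246 232 235 240 236]
 [240 245 228 237 235 233 216 160 145 134 155 189 250 252 259 252 251 244]
 [304 289 301 292 295 285 244 189 139 135 155 230 291 306 318 306 298 306]
 [338 339 335 332 331 333 305 265 245 240 242 293 338 337 343 339 335 344]
 [349 343 342 347 344 337 342 331 330 331 322 335 343 353 340 339 335 341]
 [343 335 358 341 348 342 353 345 346 343 339 346 342 339 341 338 350 348]]
```

View pics/t9.png

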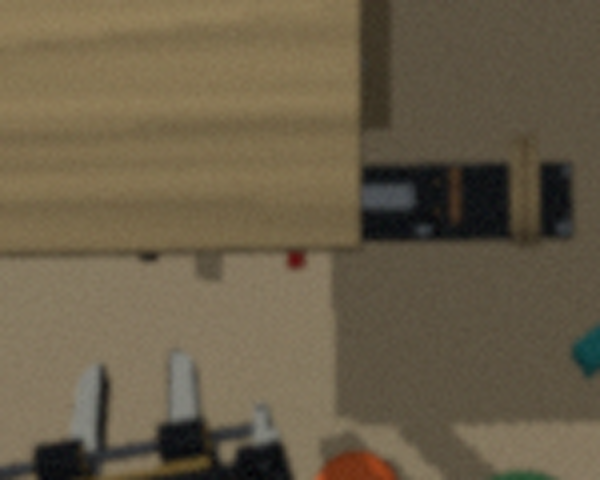

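View pics/s9.png

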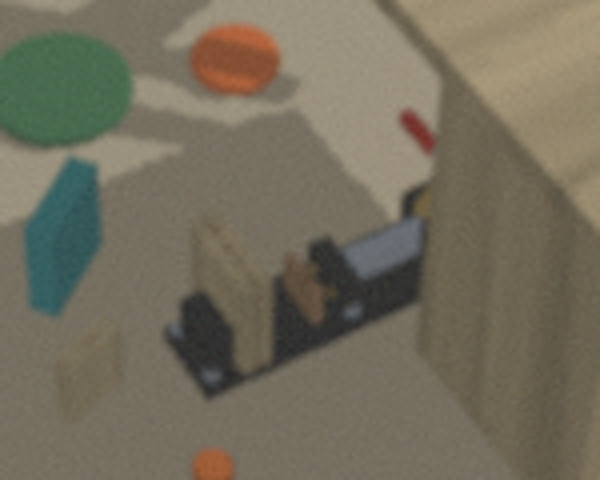

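The bar is out (handle y≈0.277, a 36 mm shift from the kicked-out position) and the pawl is still back. The divider stands free against the fixed jaw. Now I'll measure the divider and drawer.

```bash
python3 - <<'E'
from h import *
a=np.radians(-4.65); ex=np.array([np.cos(a),np.sin(a)]); ey=np.array([-ex[1],ex[0]]); O=np.array([.728,-.3385])
for c in('top','scene'):
    g=cams.get_image(c); P=cloud(g); ok=g['depth']>0
    L=np.stack([(P[...,:2]-O)@ex,(P[...,:2]-O)@ey],-1)
    for n,lo,hi in(('floor',.004,.018),('rim',.074,.095),('roof',.098,.112)):
        m=ok&(P[...,2]>lo)&(P[...,2]<hi)&(L[...,0]>-.27)&(L[...,0]<.2)&(abs(L[...,1])<.082)
        if n=='floor': m&=(abs(L[...,1])<.07)&(L[...,0]>-.23)
        q=L[m]; print(c,n,m.sum(),np.percentile(q,[1,5,50,95,99],axis=0).round(4).tolist())
    # profile along x at ly~0
    for l in np.arange(-.27,-.06,.01):
        m=ok&(abs(L[...,0]-l)<.005)&(abs(L[...,1])<.05); print(round(l,3),np.percentile(P[m][:,2],[10,50,90]).round(3) if m.sum() else '',end=' | ')
    print()
    m=ok&(P[...,2]>.072)&(P[...,2]<.095)&(abs(P[...,0]-.665)<.05)&(abs(P[...,1]-.03)<.03)
    q=P[m]; r=cv2.minAreaRect(q[:,:2].astype(np.float32)); print('div',r,np.percentile(q,[3,50,97],axis=0).round(4).tolist())
E
```

```text
top floor 2351 [[-0.2141, -0.0687], [-0.2092, -0.0638], [-0.1521, -0.0059], [-0.0936, 0.0528], [0.1783, 0.0584]]
top rim 356 [[-0.2286, -0.0799], [-0.2283, -0.0778], [-0.2222, -0.0088], [-0.1123, 0.0763], [-0.1061, 0.0779]]
top roof 5695 [[-0.107, -0.0809], [-0.0987, -0.075], [-0.0016, -0.0012], [0.0992, 0.0732], [0.1083, 0.0802]]
-0.27 [-0.003 -0.     0.004] | -0.26 [-0.004 -0.001  0.003] | -0.25 [-0.004 -0.     0.003] | -0.24 [-0.003  0.001  0.065] | -0.23 [0.001 0.064 0.085] | -0.22 [0.081 0.084 0.087] | -0.21 [0.006 0.01  0.013] | -0.2 [0.006 0.009 0.013] | -0.19 [0.006 0.01  0.013] | -0.18 [0.006 0.01  0.013] | -0.17 [0.006 0.01  0.013] | -0.16 [0.006 0.01  0.014] | -0.15 [0.006 0.01  0.013] | -0.14 [0.006 0.01  0.013] | -0.13 [0.006 0.009 0.014] | -0.12 [0.006 0.009 0.014] | -0.11 [0.007 0.012 0.105] | -0.1 [0.008 0.102 0.107] | -0.09 [0.008 0.103 0.107] | -0.08 [0.101 0.105 0.108] | -0.07 [0.101 0.105 0.108] | 
div ((0.6657289862632751, 0.02867816761136055), (0.015274795703589916, 0.06062203645706177), 89.75707244873047) [[0.636, 0.021, 0.0795], [0.6657, 0.0286, 0.0838], [0.69
[... 261 characters left out ...]
-0.1085, -0.0802], [-0.0977, -0.0737], [0.0108, -0.0022], [0.1034, 0.0729], [0.1086, 0.0796]]
-0.27  | -0.26  | -0.25  | -0.24 [0.082 0.082 0.082] | -0.23 [0.017 0.051 0.085] | -0.22 [0.012 0.042 0.082] | -0.21 [0.009 0.012 0.015] | -0.2 [0.009 0.012 0.015] | -0.19 [0.009 0.012 0.015] | -0.18 [0.013 0.015 0.017] | -0.17  | -0.16  | -0.15  | -0.14  | -0.13  | -0.12  | -0.11 [0.104 0.106 0.109] | -0.1 [0.104 0.107 0.11 ] | -0.09 [0.104 0.107 0.109] | -0.08 [0.104 0.107 0.11 ] | -0.07 [0.105 0.107 0.11 ] | 
div ((0.6639472842216492, 0.03135272115468979), (0.06370757520198822, 0.022315019741654396), 0.6330312490463257) [[0.6362, 0.0212, 0.0735], [0.6674, 0.0299, 0.0853], [0.694, 0.0404, 0.0901]]
```

```bash
cat > s4.py <<'E'
from sim import *
q0=np.array([0.3799, 0.3176, 2.2916, 3.6353, 0.385, -1.9129]); R,t=fk(p,q0);x=R[:,0]
T=np.array([.668,.0295,.062])
a=np.radians(-4.65);D=np.array([.728,-.3385])-.158*np.array([np.cos(a),np.sin(a)]); print(D)
E=np.array([D[0]+.003,D[1],.060])
for via in ([],[np.array([.6,-.1,.25])]):
  path(q0,R,[np.array([.565,.1,.13]),T-.1*x,T,T+[0,.004,0],T+[0,.004,.12],*via,E+[0,0,.12],E,E-.1*x])
for a,b in((t,[.565,.1,.13]),([.565,.1,.13],T-.1*x)):
    d=R.T@(np.array(b)-a)*100;n=np.ceil(np.linalg.norm(d)/3);print(d.round(2),n,(d/n).round(2))
E
python3 s4.py
```

```text
[ 0.57052006 -0.32569114]
[0.565 0.1   0.13 ] [-0.19  0.15  2.4   2.36  0.38 -1.07] err 0.0 maxdq 0.24
[0.591 0.018 0.125] [-0.44  0.2   2.36  1.99  0.49 -0.89] err 0.0 maxdq 0.15
[0.668 0.03  0.062] [-0.32  0.46  2.23  2.34  0.51 -1.17] err 0.0 maxdq 0.11
[0.668 0.034 0.062] [-0.31  0.46  2.23  2.35  0.51 -1.18] err 0.0 maxdq 0.02
[0.668 0.034 0.182] [-0.31  0.19  2.13  1.6   0.35 -0.36] err 0.0 maxdq 0.25
[ 0.574 -0.326  0.18 ] [-1.14  0.32  1.95  1.13  0.96 -0.48] err 0.0 maxdq 0.08
[ 0.574 -0.326  0.06 ] [-1.14  0.54  2.02  1.36  0.87 -0.84] err 0.0 maxdq 0.09
[ 0.497 -0.337  0.123] [-1.31  0.37  2.07  1.16  1.   -0.74] err 0.0 maxdq 0.05
[0.565 0.1   0.13 ] [-0.19  0.15  2.4   2.36  0.38 -1.07] err 0.0 maxdq 0.24
[0.591 0.018 0.125] [-0.44  0.2   2.36  1.99  0.49 -0.89] err 0.0 maxdq 0.15
[0.668 0.03  0.062] [-0.32  0.46  2.23  2.34  0.51 -1.17] err 0.0 maxdq 0.11
[0.668 0.034 0.062] [-0.31  0.46  2.23  2.35  0.51 -1.18] err 0.0 maxdq 0.02
[0.668 0.034 0.182] [-0.31  0.19  2.13  1.6   0.35 -0.36] err 0.0 maxdq 0.25
[ 0.6  -0.1   0.25] [-0.74 -0.    2.12  1.14  0.73 -0.13] err 0.0 maxdq 0.11
[ 0.574 -0.326  0.18 ] [-1.14  0.32  1.95  1.13  0.96 -0.48] err 0.0 maxdq 0.07
[ 0.574 -0.326  0.06 ] [-1.14  0.54  2.02  1.36  0.87 -0.84] err 0.0 maxdq 0.09
[ 0.497 -0.337  0.123] [-1.31  0.37  2.07  1.16  1.   -0.74] err 0.0 maxdq 0.05
[-2.49  1.32 16.9 ] 6.0 [-0.42  0.22  2.82]
[1.38 0.26 8.51] 3.0 [0.46 0.09 2.84]
```

Call:
move_arm --moves "0.45 -0.42 0.22 2.8 0;0.45 -0.42 0.22 2.8 0;0.45 -0.42 0.22 2.8 0;0.45 -0.42 0.22 2.8 0;0.45 -0.42 0.22 2.8 0;0.45 -0.42 0.22 2.8 0;0.45 0.46 0.09 2.8 0;0.45 0.46 0.09 2.8 0;0.45 0.46 0.09 2.8 0;0.45 0 0 0 0"

```text
clock: 25.3
tool_pos: [0.5935, 0.0348, 0.1205]
eef_rot: [0.69, 0.639, 0.285, -0.185]
ft_force: [-0.3, -0.5, 0.9]
opening: 0.548
```

```bash
python3 look.py t10 top .63 .02 .06 60; python3 - <<'E'
from h import *
s,R=st()
rel(np.array([.668,.0295,.062])-s['tool_pos'])
E
```

```text
25.3 j [-0.3798, 0.2157, 2.3621, 2.1142, 0.4677, -0.9691] p [0.5935 0.0348 0.1205] F [-0.3 -0.5  0.9] o 0.548
x [ 0.769  0.109 -0.63 ] y [0.62  0.116 0.776] z [ 0.157 -0.987  0.022]
origin 263 172 scale 4.0
25.35 j [-0.3759, 0.2147, 2.3645, 2.1192, 0.467, -0.9719] p [0.5924 0.0368 0.1202] F [-0.  -0.2 -1. ] o 0.552
x [ 0.769  0.11  -0.63 ] y [0.62  0.116 0.776] z [ 0.158 -0.987  0.021]
25.35 j [-0.3759, 0.2147, 2.3645, 2.1192, 0.467, -0.9719] p [0.5924 0.0368 0.1202] F [-0.  -0.2 -1. ] o 0.552
x [ 0.769  0.11  -0.63 ] y [0.62  0.116 0.776] z [ 0.158 -0.987  0.021]
total cm [9.4  0.08 1.8 ] rows 3 per row [3.13 0.03 0.6 ]
```

View pics/t10.png

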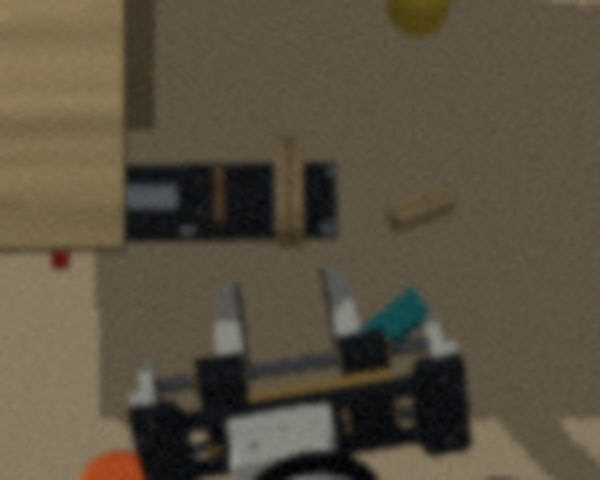

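Call:
move_arm --moves "0.45 1.5 0 0.9 0;0.45 2 0.05 0.9 0;0.45 2 0.03 0 0;0.45 2 0 0 0;0.45 1.9 0 0 0;0.45 0 0 0 0"

```text
clock: 25.85
tool_pos: [0.6673, 0.0352, 0.0598]
eef_rot: [0.69, 0.638, 0.289, -0.183]
ft_force: [0.2, 0.4, 0.4]
opening: 0.549
```

```bash
python3 look.py s11 scene .66 .02 .06 45; python3 look.py t11 top .65 .02 .06 45; python3 - <<'E'
from h import *
s,R=st()
rel(np.array([.668,.0295,.062])-s['tool_pos'])
E
```

```text
25.85 j [-0.3093, 0.4595, 2.2274, 2.3614, 0.5097, -1.1862] p [0.6673 0.0352 0.0598] F [0.2 0.4 0.4] o 0.549
x [ 0.766  0.115 -0.632] y [0.621 0.119 0.775] z [ 0.165 -0.986  0.02 ]
origin 262 234 scale 5.333333333333333
25.9 j [-0.31, 0.4567, 2.2297, 2.3586, 0.5096, -1.1842] p [0.6661 0.0355 0.0604] F [ 0.7  0.4 -1.4] o 0.549
x [ 0.766  0.116 -0.632] y [0.621 0.119 0.775] z [ 0.165 -0.986  0.019]
origin 282 179 scale 5.333333333333333
25.95 j [-0.3107, 0.4546, 2.2312, 2.3575, 0.5095, -1.1836] p [0.6655 0.0354 0.0611] F [-1.2  0.1  0.3] o 0.551
x [ 0.766  0.116 -0.632] y [0.621 0.12  0.775] z [ 0.165 -0.986  0.02 ]
25.95 j [-0.3107, 0.4546, 2.2312, 2.3575, 0.5095, -1.1836] p [0.6655 0.0354 0.0611] F [-1.2  0.1  0.3] o 0.551
x [ 0.766  0.116 -0.632] y [0.621 0.12  0.775] z [ 0.165 -0.986  0.02 ]
total cm [0.07 0.16 0.63] rows 1 per row [0.07 0.16 0.63]
```

View pics/s11.png

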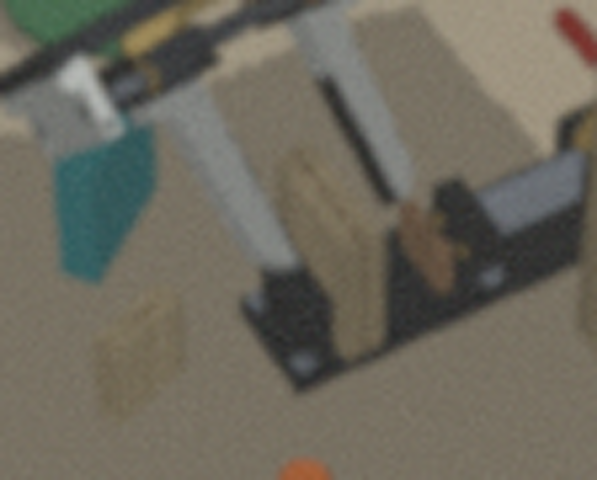

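View pics/t11.png

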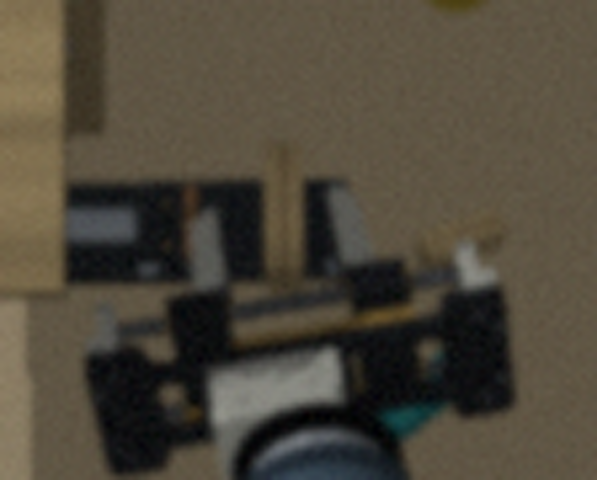

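Divider sits between the fingers; the tool is 5–6 mm too far +y. Recentre and close gently.

Call:
move_arm --moves "0.6 0.05 0.1 0.3 0;0.7 0.05 0.05 0.27 0;0.85 0 0 0 0;0.85 0 0 0 0;0.85 0 0 0 0;0.85 0 0 0 0" --newtons 4

```text
clock: 26.45
tool_pos: [0.6688, 0.0285, 0.0638]
eef_rot: [0.691, 0.638, 0.287, -0.183]
ft_force: [-0.4, 0.2, 1.6]
opening: 0.221
```

```bash
python3 look.py s12 scene .66 .02 .06 45; python3 look.py t12 top .65 .02 .06 45
```

```text
26.45 j [-0.3244, 0.4524, 2.2242, 2.333, 0.5094, -1.1678] p [0.6688 0.0285 0.0638] F [-0.4  0.2  1.6] o 0.221
x [ 0.769  0.114 -0.629] y [0.618 0.119 0.777] z [ 0.163 -0.986  0.021]
origin 262 234 scale 5.333333333333333
26.5 j [-0.3243, 0.4525, 2.2242, 2.3331, 0.5095, -1.1678] p [0.6688 0.0286 0.0637] F [-0.9  0.5  2.3] o 0.224
x [ 0.769  0.114 -0.629] y [0.618 0.119 0.777] z [ 0.163 -0.986  0.021]
origin 282 179 scale 5.333333333333333
```

View pics/s12.png

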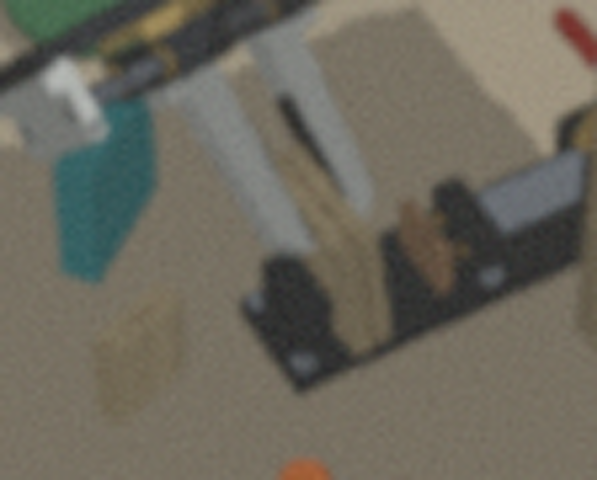

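View pics/t12.png

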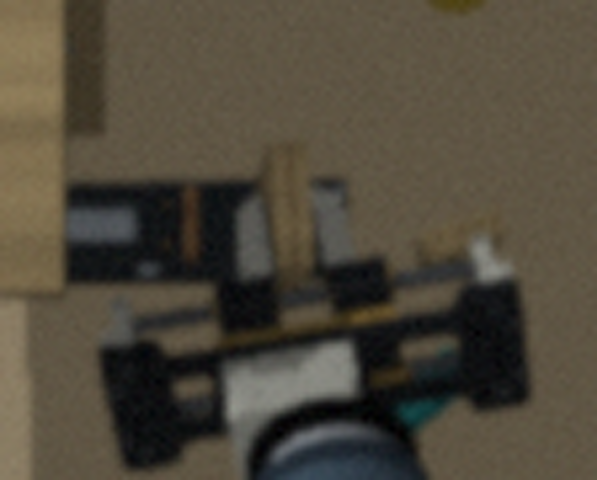

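Divider held, already partly yawed with the pads (20.6 mm opening). Shift 4 mm off the fixed jaw, then tighten.

Call:
move_arm --moves "0.9 0 0 -0.15 0;0.9 0 0 -0.15 0;0.9 0 0 -0.15 0;0.9 0 0 0 0"

```text
clock: 26.88
tool_pos: [0.6679, 0.0333, 0.0628]
eef_rot: [0.691, 0.638, 0.287, -0.183]
ft_force: [-0.8, -0.6, -0.1]
opening: 0.197
```

Call:
move_arm --moves "0.95 0 0 0 0;0.95 0 0 0 0;0.95 0 0 0 0" --newtons 20

```text
clock: 27.13
tool_pos: [0.6678, 0.0333, 0.0628]
eef_rot: [0.691, 0.638, 0.287, -0.183]
ft_force: [-0.6, 1.5, -0.2]
opening: 0.192
```

```bash
python3 look.py s13 scene .66 .02 .06 45; python3 -c "
from h import *
rel([0,0,.06])"
```

```text
27.13 j [-0.3132, 0.4532, 2.2262, 2.3506, 0.5067, -1.177] p [0.6678 0.0333 0.0628] F [-0.6  1.5 -0.2] o 0.192
x [ 0.768  0.114 -0.63 ] y [0.619 0.119 0.776] z [ 0.164 -0.986  0.021]
origin 262 234 scale 5.333333333333333
27.18 j [-0.3132, 0.4532, 2.2262, 2.3506, 0.5067, -1.177] p [0.6679 0.0332 0.0629] F [-0.7  2.  -0.3] o 0.193
x [ 0.768  0.114 -0.63 ] y [0.619 0.119 0.776] z [ 0.164 -0.986  0.021]
total cm [-3.78  4.66  0.13] rows 2 per row [-1.89  2.33  0.06]
```

View pics/s13.png

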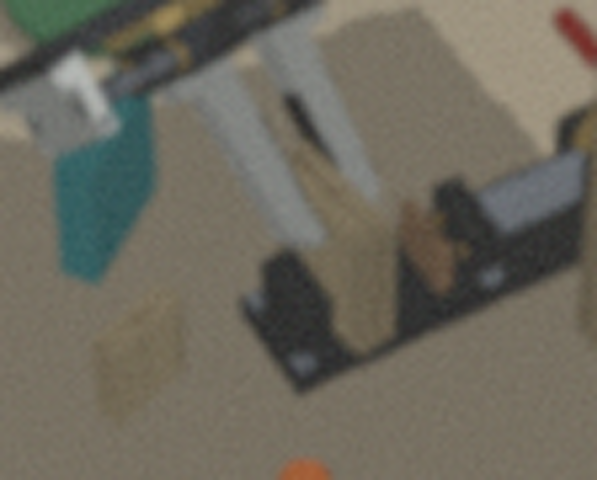

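Opening 17.9 mm, so the divider is aligned in the pads. Lift clear of the jaws first, then carry it toward −y away from the board.

```bash
python3 - <<'E'
import sys
from h import *
s,R=st(); t=s['tool_pos']
P=[t,t+[0,0,.042],np.array([.64,-.06,.19]),np.array([.576,-.326,.19])]
for a,b,st_ in zip(P,P[1:],(1.5,2.2,3.6)):
    d=R.T@(b-a)*100;n=np.ceil(np.linalg.norm(d)/st_);print(d.round(2),n,(d/n).round(2))
from sim import path
from ik import *
path(s['joints'],R,P[1:])
E
```

```text
27.18 j [-0.3132, 0.4532, 2.2262, 2.3506, 0.5067, -1.177] p [0.6679 0.0332 0.0629] F [-0.7  2.  -0.3] o 0.193
x [ 0.768  0.114 -0.63 ] y [0.619 0.119 0.776] z [ 0.164 -0.986  0.021]
[-2.65  3.26  0.09] 3.0 [-0.88  1.09  0.03]
[-8.57  3.77  8.92] 6.0 [-1.43  0.63  1.49]
[-7.95 -7.14 25.19] 8.0 [-0.99 -0.89  3.15]
[0.668 0.033 0.105] [-0.31  0.35  2.2   2.15  0.43 -0.96] err 0.0 maxdq 0.12
[ 0.64 -0.06  0.19] [-0.58  0.15  2.15  1.41  0.55 -0.35] err 0.0 maxdq 0.17
[ 0.576 -0.326  0.19 ] [-1.13  0.3   1.93  1.12  0.97 -0.45] err 0.0 maxdq 0.07
```

Call:
move_arm --moves "0.95 -0.44 0.55 0.02 0;0.95 -0.88 1.09 0.03 0;0.95 -0.88 1.09 0.03 0;0.95 -0.5 0.6 0.02 0;0.95 -1.43 0.63 1.49 0;0.95 -1.43 0.63 1.49 0;0.95 -1.43 0.63 1.49 0;0.95 -1.43 0.63 1.49 0;0.95 -1.43 0.63 1.49 0;0.95 -1.43 0.63 1.49 0;0.95 0 0 0 0"

```text
clock: 28.1
tool_pos: [0.6412, -0.0642, 0.1946]
eef_rot: [0.692, 0.638, 0.284, -0.183]
ft_force: [0.4, 0.5, 0.1]
opening: 0.192
```

```bash
python3 look.py s14 scene .62 -.02 .12 80; python3 -c "
from h import *
s,R=st()
rel(np.array([.576,-.326,.19])-s['tool_pos'])"
```

```text
28.1 j [-0.5843, 0.1422, 2.1484, 1.4035, 0.5508, -0.3436] p [ 0.6412 -0.0642  0.1946] F [0.4 0.5 0.1] o 0.192
x [ 0.771  0.109 -0.627] y [0.616 0.12  0.778] z [ 0.16  -0.987  0.025]
origin 192 176 scale 3.0
28.15 j [-0.5823, 0.1438, 2.1505, 1.4079, 0.5499, -0.3477] p [ 0.6408 -0.0628  0.1931] F [-0.3 -0.4 -0.1] o 0.194
x [ 0.77   0.11  -0.628] y [0.617 0.12  0.778] z [ 0.161 -0.987  0.024]
28.15 j [-0.5823, 0.1438, 2.1505, 1.4079, 0.5499, -0.3477] p [ 0.6408 -0.0628  0.1931] F [-0.3 -0.4 -0.1] o 0.194
x [ 0.77   0.11  -0.628] y [0.617 0.12  0.778] z [ 0.161 -0.987  0.024]
total cm [-7.7  -7.39 24.92] rows 7 per row [-1.1  -1.06  3.56]
```

View pics/s14.png

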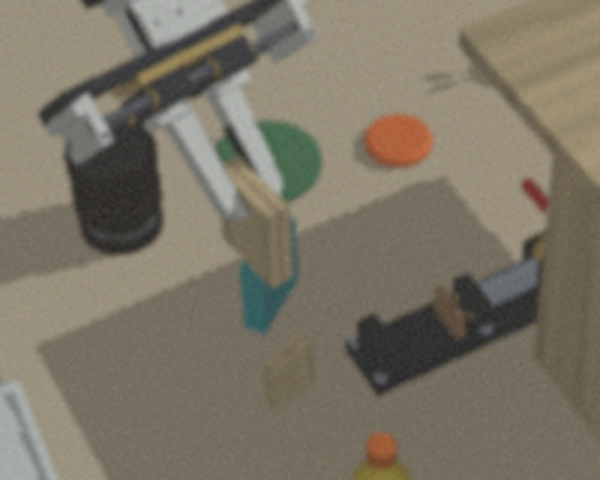

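The divider is held upright, the clamp is empty and everything else is undisturbed. Carrying it over the drawer.

Call:
move_arm --moves "0.95 -0.5 -0.5 1.6 0;0.95 -1 -0.96 3.2 0;0.95 -1 -0.96 3.2 0;0.95 -1 -0.96 3.2 0;0.95 -1 -0.96 3.2 0;0.95 -1 -0.96 3.2 0;0.95 -1 -0.96 3.2 0;0.95 -0.7 -0.7 2.4 0;0.95 -0.5 -0.45 1.6 0;0.95 0 0 0 0"

```text
clock: 28.98
tool_pos: [0.5756, -0.3262, 0.1867]
eef_rot: [0.691, 0.638, 0.286, -0.184]
ft_force: [0.2, -0.8, -1.4]
opening: 0.195
```

```bash
cat > dz.py <<'E'
from h import *
s,R=st()
a=np.radians(-4.65); ex=np.array([np.cos(a),np.sin(a)]); ey=np.array([-ex[1],ex[0]]); O=np.array([.728,-.3385])
g=cams.get_image('top'); P=cloud(g); ok=g['depth']>0
L=np.stack([(P[...,:2]-O)@ex,(P[...,:2]-O)@ey],-1)
f=g['frame'].astype(int); wood=ok&(f[...,0]>f[...,2]*1.3)&(P[...,2]>.06)&(abs(P[...,1]-s['tool_pos'][1])<.06)&(abs(P[...,0]-s['tool_pos'][0])<.06)
if wood.sum()>5:
    q=P[wood]; print('wood n',wood.sum(),'world',q.mean(0).round(4),'org',L[wood].mean(0).round(4),np.percentile(L[wood],[2,98],axis=0).round(3).tolist())
t=s['tool_pos']; print('tcp org',((t[:2]-O)@ex).round(4),((t[:2]-O)@ey).round(4))
u,v=map(int,proj(g,[.57,-.32,.1])); c=g['frame'][v-60:v+60,u-75:u+75]; save(cv2.resize(c,None,fx=4,fy=4,interpolation=2),'t15.png'); print(u-75,v-60)
E
python3 dz.py; python3 look.py s15 scene .57 -.3 .1 80
```

```text
28.98 j [-1.134, 0.3076, 1.9386, 1.1297, 0.9653, -0.4587] p [ 0.5756 -0.3262  0.1867] F [ 0.2 -0.8 -1.4] o 0.195
x [ 0.769  0.111 -0.63 ] y [0.619 0.117 0.776] z [ 0.16  -0.987  0.022]
wood n 319 world [ 0.5724 -0.3263  0.2038] org [-0.1561 -0.0005] [[-0.209, -0.033], [-0.13, 0.013]]
tcp org -0.1529 -0.0001
402 192
29.03 j [-1.1319, 0.3061, 1.9412, 1.1299, 0.9658, -0.4583] p [ 0.5757 -0.3236  0.1867] F [ 0.6  1.1 -0. ] o 0.194
x [ 0.768  0.114 -0.63 ] y [0.619 0.117 0.777] z [ 0.162 -0.987  0.02 ]
origin 63 216 scale 3.0
```

View pics/t15.png

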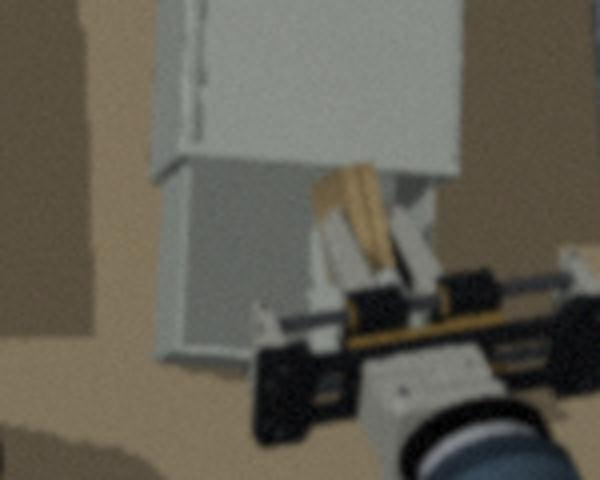

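View pics/s15.png

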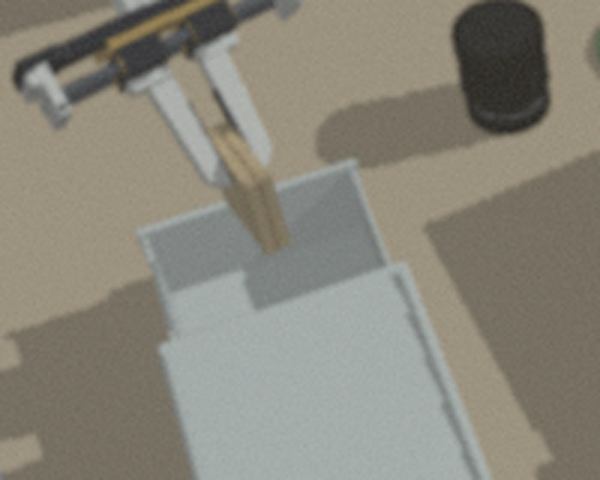

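Divider hangs upright, centred over the open part of the drawer. Lowering to just above the floor.

Call:
move_arm --moves "0.95 0.95 -1.17 -0.03 0;0.95 0.95 -1.17 -0.03 0;0.95 0.95 -1.17 -0.03 0;0.95 0.95 -1.17 -0.03 0;0.95 0.95 -1.17 -0.03 0;0.95 0.95 -1.17 -0.03 0;0.95 0.95 -1.17 -0.03 0;0.95 0.63 -0.78 -0.02 0;0.95 0 0 0 0;0.95 0 0 0 0"

```text
clock: 29.92
tool_pos: [0.5761, -0.3204, 0.0716]
eef_rot: [0.69, 0.638, 0.288, -0.182]
ft_force: [0.5, 0.3, -0.7]
opening: 0.193
```

```bash
python3 dz.py; python3 look.py s16 scene .57 -.3 .06 60
```

```text
29.92 j [-1.1287, 0.5122, 2.0254, 1.3404, 0.8693, -0.8025] p [ 0.5761 -0.3204  0.0716] F [ 0.5  0.3 -0.7] o 0.193
x [ 0.768  0.117 -0.63 ] y [0.619 0.119 0.776] z [ 0.165 -0.986  0.019]
wood n 217 world [ 0.5716 -0.3204  0.0935] org [-0.1573  0.0053] [[-0.209, -0.017], [-0.13, 0.02]]
tcp org -0.1529 0.0058
402 192
29.97 j [-1.1291, 0.5113, 2.0245, 1.3403, 0.8695, -0.8023] p [ 0.5762 -0.3211  0.0723] F [ 0.2 -0.1  0.3] o 0.194
x [ 0.768  0.116 -0.63 ] y [0.619 0.12  0.776] z [ 0.165 -0.986  0.02 ]
origin 91 247 scale 4.0
```

View pics/s16.png

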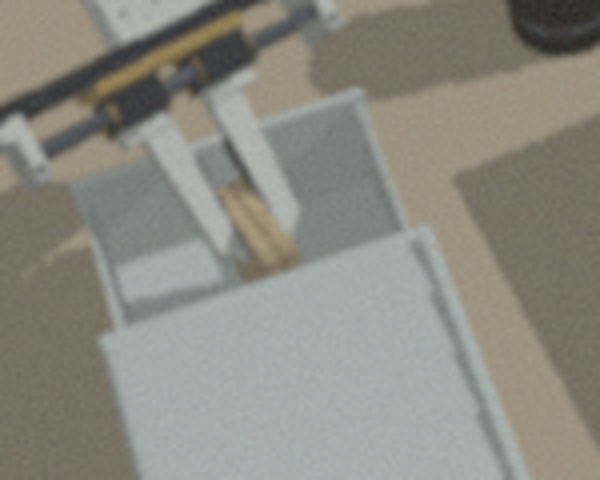

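View pics/t15.png

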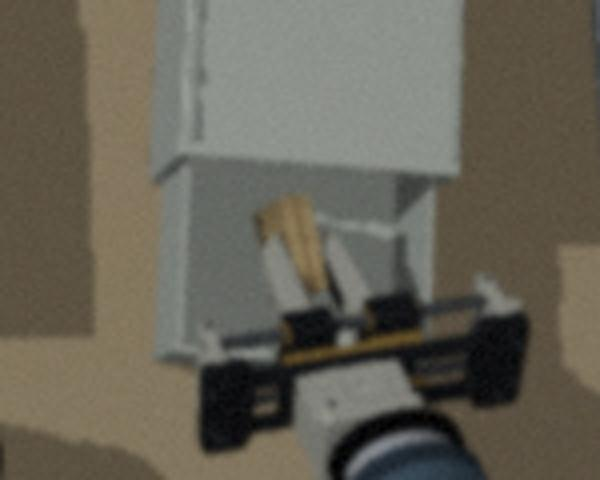

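Call:
move_arm --moves "0.95 0.16 -0.19 0 0;0.95 0.16 -0.19 0 0;0.95 0.13 -0.15 0 0;0.95 0.07 -0.08 0 0;0.95 0 0 0 0;0.95 0 0 0 0"

```text
clock: 30.52
tool_pos: [0.5758, -0.3231, 0.0639]
eef_rot: [0.691, 0.638, 0.287, -0.183]
ft_force: [0.0, 1.1, -1.0]
opening: 0.192
```

Call:
move_arm --moves "0.95 0.07 -0.08 0 0;0.95 0 0 0 0"

```text
clock: 30.68
tool_pos: [0.5759, -0.3231, 0.0628]
eef_rot: [0.691, 0.638, 0.287, -0.183]
ft_force: [-1.2, -0.4, -0.3]
opening: 0.192
```

Call:
move_arm --moves "0.95 0.07 -0.08 0 0;0.95 0 0 0 0"

```text
clock: 30.85
tool_pos: [0.5759, -0.323, 0.0617]
eef_rot: [0.691, 0.638, 0.287, -0.183]
ft_force: [0.4, -0.1, -0.4]
opening: 0.192
```

Call:
move_arm --moves "0.95 0.07 -0.08 0 0;0.95 0 0 0 0"

```text
clock: 31.02
tool_pos: [0.5761, -0.3232, 0.0609]
eef_rot: [0.691, 0.638, 0.287, -0.183]
ft_force: [0.1, -0.7, -0.6]
opening: 0.189
```

Call:
move_arm --moves "0.95 0.06 -0.08 0 0;0.95 0 0 0 0;0.95 0 0 0 0"

```text
clock: 31.27
tool_pos: [0.5764, -0.3233, 0.0608]
eef_rot: [0.691, 0.638, 0.286, -0.182]
ft_force: [-1.0, 0.5, 5.1]
opening: 0.194
```

Call:
move_arm --moves "0.95 0.06 -0.08 0 0;0.95 0 0 0 0;0.95 0 0 0 0"

```text
clock: 31.52
tool_pos: [0.5768, -0.3233, 0.0608]
eef_rot: [0.691, 0.638, 0.286, -0.182]
ft_force: [-2.3, 0.7, 9.9]
opening: 0.194
```

Touched down at the expected height (z 0.0608, force rising to 10 N). Relax, then release gently.

Call:
move_arm --moves "0.95 -0.07 0.09 0 0;0.95 0 0 0 0;0.75 0 0 0 0;0.75 0 0 0 0;0.6 0 0 0 0;0.6 0 0 0 0;0.6 0 0 0 0" --newtons 5

```text
clock: 32.1
tool_pos: [0.5759, -0.323, 0.0596]
eef_rot: [0.691, 0.638, 0.287, -0.183]
ft_force: [0.7, 0.1, -0.3]
opening: 0.382
```

```bash
python3 dz.py; python3 look.py s17 scene .57 -.3 .06 60
```

```text
32.1 j [-1.1308, 0.5376, 2.0276, 1.3643, 0.8624, -0.84] p [ 0.5759 -0.323   0.0596] F [ 0.7  0.1 -0.3] o 0.382
x [ 0.768  0.114 -0.63 ] y [0.619 0.119 0.776] z [ 0.163 -0.986  0.021]
wood n 245 world [ 0.5686 -0.3251  0.0828] org [-0.1599  0.0004] [[-0.208, -0.03], [-0.129, 0.016]]
tcp org -0.1529 0.0031
402 192
32.15 j [-1.1308, 0.5375, 2.0276, 1.3643, 0.8625, -0.84] p [ 0.5759 -0.323   0.0597] F [ 0.  -0.4 -0.3] o 0.394
x [ 0.768  0.114 -0.63 ] y [0.619 0.119 0.776] z [ 0.163 -0.986  0.021]
origin 91 247 scale 4.0
```

View pics/s17.png

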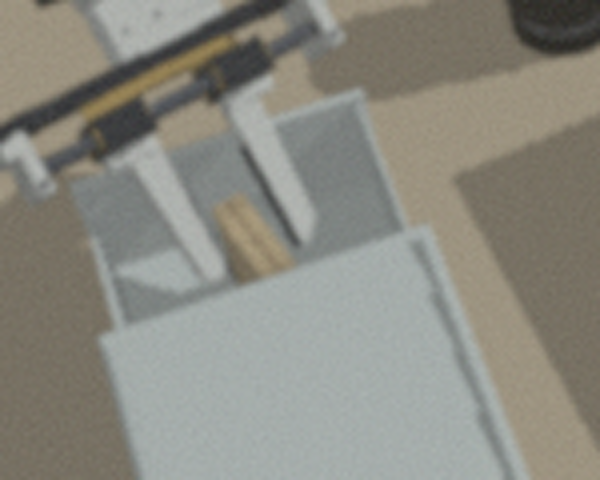

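View pics/t15.png

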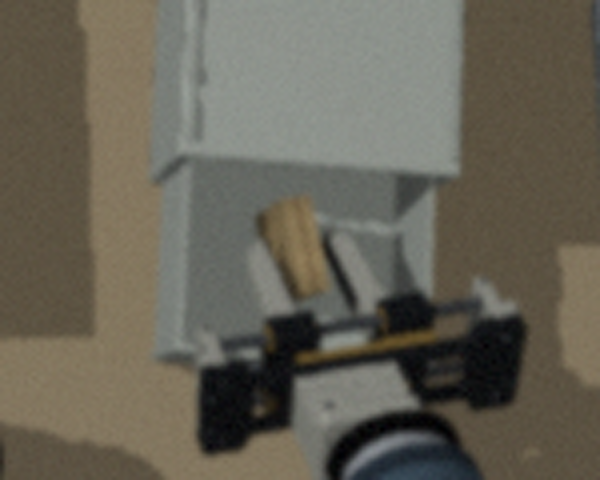

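Released and standing, with gaps to both fingers. Retreat straight back along the fingers.

Call:
move_arm --moves "0.6 -0.7 0 0 0;0.6 -1.2 0 0 0;0.6 -2 0 0 0;0.6 -2 0 0 0;0.6 -2.5 0 0 0;0.6 -2.5 0 0 0;0.6 -3 0 0 0;0.6 -3 0 0 0;0.6 -3 0 0 0;0.6 -3 0 0 0;0.6 0 0 0 0"

```text
clock: 33.12
tool_pos: [0.3971, -0.3519, 0.2073]
eef_rot: [0.692, 0.636, 0.286, -0.185]
ft_force: [-0.8, -0.9, 0.7]
opening: 0.399
```

```bash
python3 - <<'E'
from h import *
s,R=st()
for c in('scene','top'):
    g=cams.get_image(c); save(g['frame'],c+'18.png'); P=cloud(g); ok=g['depth']>0
    f=g['frame'].astype(int)
    m=ok&(f[...,0]>f[...,2]*1.25)&(P[...,2]>.03)&(P[...,2]<.1)&(P[...,1]<-.26)&(P[...,1]>-.4)&(P[...,0]>.49)&(P[...,0]<.63)
    q=P[m]; t=q[q[:,2]>.07]; print(c,m.sum(),np.percentile(q[:,2],[5,50,90,98]).round(3),'top',t.mean(0).round(4),cv2.minAreaRect(t[:,:2].astype(np.float32)))
    for n in ('lens','filter_case','body_cap','coaster','clip_holder','glue'):
        r=spotter.trace(n,c)
        if r and r[0]['p']>.3: mm=r[0]['mask']&ok; print(n,round(r[0]['p'],2),np.round(r[0]['xy']),np.median(P[mm],0).round(3))
E
python3 look.py s19 scene .57 -.3 .06 60;python3 look.py t19 top .63 .1 .06 90
```

```text
33.12 j [-1.5593, 0.1753, 2.0566, 0.9428, 1.2554, -0.6381] p [ 0.3971 -0.3519  0.2073] F [-0.8 -0.9  0.7] o 0.399
x [ 0.768  0.107 -0.631] y [0.62  0.122 0.775] z [ 0.16  -0.987  0.027]
scene 212 [0.056 0.083 0.086 0.087] top [ 0.571  -0.325   0.0832] ((0.5715406537055969, -0.3243020176887512), (0.056875843554735184, 0.01652889885008335), 9.662793159484863)
lens 0.9 [232. 239.] [ 0.461 -0.102  0.081]
filter_case 0.72 [352. 275.] [0.668 0.1   0.036]
body_cap 0.66 [326. 222.] [0.475 0.14  0.012]
coaster 0.75 [281. 233.] [0.442 0.032 0.011]
clip_holder 0.42 [344. 280.] [0.671 0.076 0.017]
glue 0.65 [321. 342.] [ 0.81  -0.062  0.07 ]
top 302 [0.036 0.079 0.084 0.087] top [ 0.5729 -0.3245  0.0808] ((0.5732824802398682, -0.32518288493156433), (0.05876718461513519, 0.019665952771902084), 8.676141738891602)
lens 0.79 [386. 309.] [ 0.442 -0.097  0.088]
filter_case 0.6 [196. 299.] [0.46  0.397 0.015]
body_cap 0.73 [295. 296.] [0.473 0.14  0.009]
coaster 0.58 [336. 311.] [0.442 0.03  0.007]
clip_holder 0.58 [242. 309.] [0.439 0.261 0.009]
glue 0.63 [479. 270.] [ 0.56  -0.333  0.012]
33.82 j [-1.5512, 0.1827, 2.0595, 0.9463, 1.2512, -0.6397] p [ 0.4003 -0.3489  0.204 ] F [-0.6 -0.5 -0.6] o 0.401
x [ 0.768  0.114 -0.63 ] y [0.619 0.119 0.776] z [ 0.164 -0.986  0.021]
origin 91 247 scale 4.0
33.87 j [-1.5514, 0.1825, 2.0595, 0.9463, 1.2512, -0.6396] p [ 0.4002 -0.349   0.2041] F [-0.1  0.4 -0.6] o 0.397
x [ 0.768  0.114 -0.63 ] y [0.619 0.119 0.776] z [ 0.164 -0.986  0.021]
origin 195 142 scale 2.6666666666666665
```

View pics/s19.png

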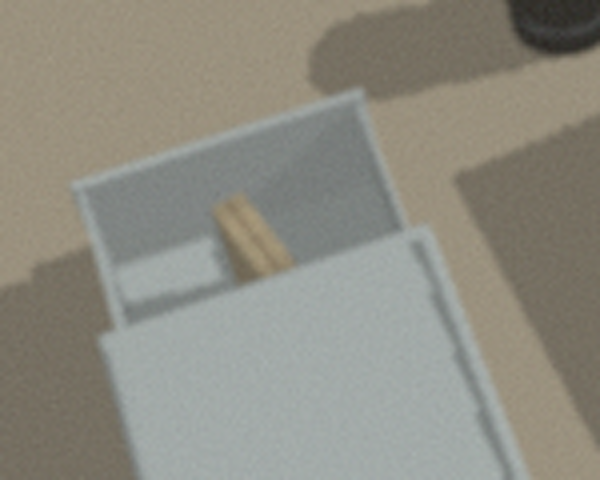

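View pics/scene18.png

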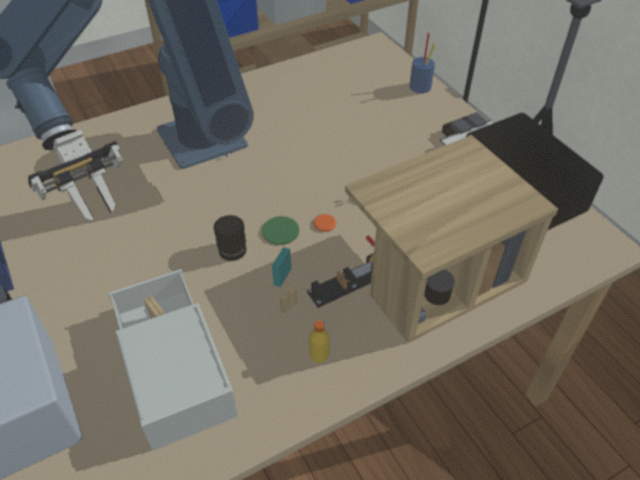

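View pics/top18.png

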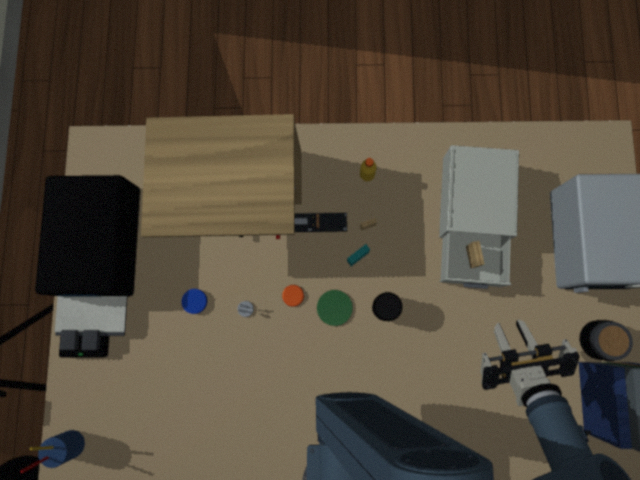

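View pics/t19.png

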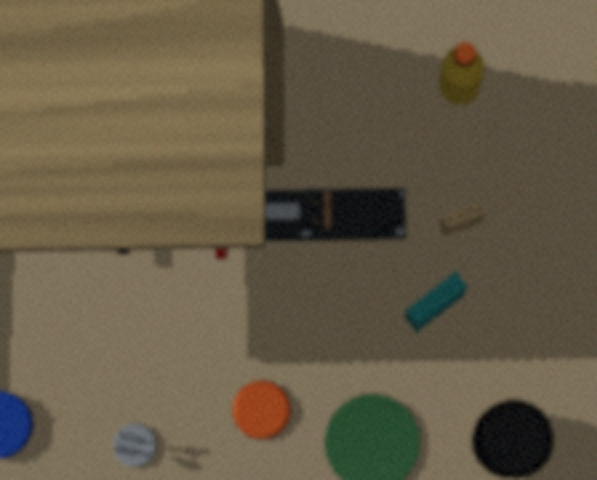

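Divider stands upright in the drawer (top at z≈0.082, top face about 58×18 mm). The pawl is back, the bar is out, and the bystanders are where they were. Handing in.

```bash
python3 -c "
from h import *
print(workorder.close_job()); print(telemetry.get_state()['clock'])"
```

```text
the job is handed in; nothing more can be done
None
the job is handed in; nothing more can be done
```

The job is done and handed in at about 34 s of the 70 s allowed: the birch divider is out of the clamp and standing upright on the floor of the half-open drawer.

**How it went**
- **Tilting the tool:** move rows cannot tilt the tool, so I pushed against the reach limit until it pointed about 39° below horizontal. That let it reach under the overhanging board.
- **Pawl:** I gripped the red pin, carried it over the hinge and released it. It lay on its back stop and was still there in the last picture.
- **Bar:** I drew the T-handle out until it hit the hard stop, where it resisted with about 23 N.
- **Divider:** I gripped it, shifted it off the fixed jaw (it yawed about 9° to line up with the pads), lifted it and lowered it into the drawer. I lowered it in 1 mm steps until it touched at the expected height, with about 10 N of contact, then released it and backed straight out.

**Last checks**
- **Divider:** its top is about 82 mm above the table with a top face of about 58 × 18 mm, so it is upright. It sits in the part of the drawer clear of the organizer's top.
- **Bar:** the handle showed at y ≈ 0.277 in the picture after release. That is about 38 mm from where it should sit when clamped, and about 36 mm from where it was after the pad kicked it out.
- **Bystanders:** lens, coaster, body cap, filter case and clip holder measured within about 2 mm of where they started, and the glue bottle too in the scene view.
- **Disagreement:** the detection networks gave some wrong results, such as the filter case and clip holder on the clamp (scene view) and the glue in the drawer (top view). The pictures show all of these things where they started.

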